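# Load, index and lock the ring-sample turntable

### The job

The ring-sample turntable stands locked and empty. Release its winged lock knob by turning it anticlockwise until it springs up; thread all the sample rings that are out on the bench down the table's post, the widest at the bottom and each narrower one on top of it, fully home and lying flat. Then, with the upright handle, index the table one station anticlockwise (seen from above) so that it clicks in with the stack facing the reading head, and only then lock it again: push the knob down to start it and turn it clockwise to its stop, so that it stays down by itself. Leave the flask and the plastic bottle where they are.

Things in the scene. Friction and masses are not known exactly. Their poses are not given: they have to be found in the camera images.
- ring_70: Flat aluminium sample ring, 70 mm outside diameter, 12 mm thick, bore 22 mm, about 140 g; starts lying flat on the worktop. Origin: centre of its underside; z is its axis. All rings have the same thickness and bore and differ only in outside diameter (70, 62, 54, 46 mm). May be absent.
- ring_62: Flat aluminium sample ring, 62 mm outside diameter, 12 mm thick, bore 22 mm, about 115 g; starts lying flat on the worktop. Origin: centre of its underside; z is its axis. All rings have the same thickness and bore and differ only in outside diameter (70, 62, 54, 46 mm). May be absent.
- ring_54: Flat aluminium sample ring, 54 mm outside diameter, 12 mm thick, bore 22 mm, about 90 g; starts lying flat on the worktop. Origin: centre of its underside; z is its axis. All rings have the same thickness and bore and differ only in outside diameter (70, 62, 54, 46 mm). May be absent.
- ring_46: Flat aluminium sample ring, 46 mm outside diameter, 12 mm thick, bore 22 mm, about 65 g; starts lying flat on the worktop. Origin: centre of its underside; z is its axis. All rings have the same thickness and bore and differ only in outside diameter (70, 62, 54, 46 mm). May be absent.
- table_axis (a point): Point on the turntable's axis, at deck height (42 mm above the worktop; deck 162 mm across, pinned flange under it 188 mm). Axes are those of the fixed grey base (230 mm across): post starts 50 mm out at -90 deg (-y), handle 62 mm out at 150 deg, lock knob 88 mm out at 60 deg on a bracket 66 mm high, reading head (82 mm high, face 110 mm out) at -30 deg. The unit is fixed to the worktop.
- post_base (a point): Foot of the steel locating post, on the post's axis at the height of the deck's top; turns with the table. The post is 18 mm in diameter and ends 54 mm above the deck (its last 7 mm taper to 8 mm).
- handle_grip (a point): Middle of the grip of the black upright index handle on the deck, a round peg 16 mm in diameter, standing from the deck to 50 mm above it (this point is 35 mm above the deck); turns with the table. A few newtons here push the table out of its detent.
- turntable (a joint): Angle of the turntable, rad, positive anticlockwise from above; starts at 0, clicked into a station and locked. Six stations pi/3 (1.047) apart; a spring detent draws the table in from 0.07 rad either side; between stations it turns freely and stays where left. It must not be turned backwards past -0.25 nor beyond 1.40.
- knob_grip (a point): Centre of the winged grey lock knob's bar, on the knob's axis. The bar is 52 mm long (along this frame's x), 14 mm thick (y), 30 mm high (15 mm above and below this point); under it is a flange 42 mm across and 5 mm thick. Released, this point is 98 mm above the worktop, locked about 89.5 mm; it turns with the knob.
- lock_knob (a joint): Turn of the lock knob, rad, positive clockwise from above; stop at 2.3. Starts locked, at 1.9 to 2.28. Turned back below 0.2 it springs up and is released (it turns back to -0.3). To start it again hold it pushed down by more than 5 mm, else it is blocked at about 0.2; once past 0.5 its thread holds it down and draws it lower, so it can be let go and gripped again. It turns lightly.
- lock_plunge (a joint): How far the lock knob is down, m: 0 released, 0.0105 at the bottom. A spring pushes it up with 6 N at the top, 11 N at the bottom. Locked it stays at about 0.0085 by itself. Its pin goes down between the table's index pins: while it is down the table is blocked, and it goes down only with the table in the click of a station.
- flask_100: Empty glass conical flask, 64 mm across, 105 mm high, a bystander on the worktop. Origin: centre of its underside.
- bottle_ldpe: Off-white square plastic bottle, 60 mm wide, 120 mm high, a bystander on the worktop. Origin: centre of its underside.
Things that resemble listed ones, but are neither listed nor needed, are in the scene too. What is shaped like the ring_70 but black, purple or yellow is not meant.

How it is judged (in metres and radians):
On the way, in this order (a step that is already met when the one before it is completed fails the run):
1. all rings that are there lie on the post in order of size, fully home and released (horizontal distance between each of ring_70, ring_62, ring_54, ring_46 and post_base below 0.005 m and z of ring_70 in the frame of post_base between -0.004 and 0.003 m and angle between each of ring_70, ring_62, ring_54, ring_46's own z axis and vertical below 0.08 rad and z of each of ring_62, ring_54, ring_46 in the frame of ring_70 above 0.009 m and z of ring_62 in the frame of post_base between -0.004 and 0.015 m and z of each of ring_54, ring_46 in the frame of ring_62 above 0.009 m and z of ring_54 in the frame of post_base between -0.004 and 0.027 m and z of ring_46 in the frame of ring_54 above 0.009 m and z of ring_46 in the frame of post_base between -0.004 and 0.039 m and contact force between the fingers and ring_70 below 0.05 N and contact force between the fingers and ring_62 below 0.05 N and contact force between the fingers and ring_54 below 0.05 N and contact force between the fingers and ring_46 below 0.05 N), for 0.2 s.
2. the lock released, the table stands in the next station anticlockwise, rings still home (value of joint turntable between 0.98 and 1.115 rad and horizontal distance between each of ring_70, ring_62, ring_54, ring_46 and post_base below 0.005 m and z of ring_70 in the frame of post_base between -0.004 and 0.003 m and angle between each of ring_70, ring_62, ring_54, ring_46's own z axis and vertical below 0.08 rad and z of each of ring_62, ring_54, ring_46 in the frame of ring_70 above 0.009 m and z of ring_62 in the frame of post_base between -0.004 and 0.015 m and z of each of ring_54, ring_46 in the frame of ring_62 above 0.009 m and z of ring_54 in the frame of post_base between -0.004 and 0.027 m and z of ring_46 in the frame of ring_54 above 0.009 m and z of ring_46 in the frame of post_base between -0.004 and 0.039 m and value of joint lock_plunge below 0.002 m), for 0.2 s.
3. the lock knob is pushed down and started again (value of joint lock_knob above 0.5 rad and value of joint lock_plunge above 0.004 m), for 0.1 s.
4. the lock knob is turned to its stop (value of joint lock_knob above 2.05 rad and value of joint lock_plunge above 0.0065 m), for 0.2 s.
At the end, for the whole second after the job is handed in: All rings present on the post, widest lowest, each within 5 mm of its axis, flat within 0.08 rad, none over 3 mm too high, at rest; table within 0.067 rad of the next station anticlockwise (joint 1.047); knob turned past 2.05 rad and staying down by over 6.5 mm (all of step 4 and horizontal distance between each of ring_70, ring_62, ring_54, ring_46 and post_base below 0.005 m and z of ring_70 in the frame of post_base between -0.004 and 0.003 m and angle between each of ring_70, ring_62, ring_54, ring_46's own z axis and vertical below 0.08 rad and z of each of ring_62, ring_54, ring_46 in the frame of ring_70 above 0.009 m and z of ring_62 in the frame of post_base between -0.004 and 0.015 m and z of each of ring_54, ring_46 in the frame of ring_62 above 0.009 m and z of ring_54 in the frame of post_base between -0.004 and 0.027 m and z of ring_46 in the frame of ring_54 above 0.009 m and z of ring_46 in the frame of post_base between -0.004 and 0.039 m and value of joint turntable between 0.98 and 1.115 rad and linear speed of each of ring_70, ring_62, ring_54, ring_46 below 0.02 m/s); the robot touches nothing.
It fails at once if the empty conical flask is displaced by more than 3 cm (distance of flask_100 from where it was at the start of the episode above 0.03 m).
It fails at once if the square plastic bottle is displaced by more than 3 cm (distance of bottle_ldpe from where it was at the start of the episode above 0.03 m).
It fails at once if the table is turned the wrong way or past the next station (value of joint turntable below -0.25 rad or value of joint turntable above 1.4 rad).
Of ring_70, ring_62, ring_54, ring_46 only 3 to 4 are there at a start; the rules pass over those that are not, and their reading is None.
At some moment in a run one of ring_70, ring_62, ring_54, ring_46 may be knocked a few centimetres aside while the robot is not near it.
It also fails if it takes over 210 s, if anything falls off the work surface, if the arm or the gripper's body presses on something with over 40 N, if the wrist force passes 120 N, or if a joint passes its speed limit or range.

### The arm

A 6-joint arm with a two-finger parallel gripper is mounted at the origin on a cart in front of the work surface, level with it; the furniture and walls round the work are solid. World frame = base frame: x ahead of the robot, y to its left, z up, the work surface at z = 0. Lengths are in mm, angles in rad, forces in N, time in s.
With the tool pointing down it reaches from about 350 to 975 mm from the base axis. Payload 7.1 kg.
Tool frame: the origin (TCP) lies on the mounting face of the last link; the fingertips stand 182 mm ahead of it and the grasp point (between the pads) lies 163 mm ahead of it (ctrl.finger_overhang is the distance from the TCP to the fingertips, in mm); z points along the fingers, y is the direction in which the jaws open and shut (so a half turn about z gives the same grasp; the last joint's range is limited). The gripper opens to 88 mm and grips with 3 to 60 N. Pads are 20 mm wide; open, the fingers measure 115 mm over their backs; the gripper's body (75 mm by 178 mm) begins 61 mm behind the grasp point.
Start: joints at [1.1, 0.423, 1.63, -0, 1.089, -0.019], TCP at [272.834, 562.288, 404.675] pointing down, gripper open.
Joint ranges: [-3, 3], [-0.9, 2.11], [0.09, 2.58], [-1.31, 4.45], [0.11, 2.69], [-2.54, 2.54]. Speed limits (rad/s): [2.39, 2.39, 3.01, 3.14, 3.14, 3.14].

### API

Orientations are given as a rotation vector (axis times angle).
In Python, from workcell import ctrl, viewer, recognise gives the robot as it stands.
- The arm moves only by the shell command python3 -m handwheel 'ROWS'. ROWS is JSON, a list of rows, each an object of numbers: "gripper": the closure, from 0 (fully open) to 1 (shut); "tx", "ty", "tz": the shift along the tool's x, y, z in m; "rx", "ry", "rz": the turn, a rotation vector about the tool's x, y, z in degrees. In form: [{"gripper": .., "tx": .., "ty": .., "tz": .., "rx": .., "ry": .., "rz": ..}, ...]. A call has 1 to 8 rows; each row shifts and turns the commanded pose from where the row before left it, along the tool's axes as they then stand; what a row does not reach is not made up. A row lasts 1/8 s, in which the tool goes at most 62.5 mm and 10.7 degrees, less where a joint would pass 70% of its speed; a pose out of reach is approached as far as the arm can. A call with a gripper value outside its range is refused whole. The fingers move at their own pace and stop on an object; the grip force is fixed at half the most. Time passes only in rows, so rows that do not move let the fingers close. It gives the time, the measured TCP pose, the force and the opening at its end, in the units of the state.
- ctrl.get_obs(): the state, without advancing time (a new reading comes with each control period).
- viewer.get_image(name): name is "scene" or "top" or "wrist"; returns a dict with "image" (384x512x3 uint8, red, green, blue), "range_z" (384x512 float32, mm along the optical axis (not along the pixel's ray), 0 where there is no reading), "vfov" (degrees; the focal length in pixels is half the picture's height over the tangent of half this angle, whatever the lens; pixels are square), "cx", "cy" (the principal point, pixels), "extrinsics" (4x4, takes a point from world to camera coordinates); the wrist camera has in their place "T_tool_cam" (4x4, takes a point from camera to tool coordinates, whose origin is the TCP and whose axes are the flange's). Camera axes: x right, y up, looking along -z (the intrinsics and any distortion apply to the point x, -y, -z); pixel columns grow to the right and rows downward; lengths in mm; the calibration is good to about 2 mm. A picture is of the moment at which its call begins: read the wrist's pose just before it.
- ctrl.close_job(): hands the job in, once; it reports no verdict.
Trained networks look in a picture, given as the dict that the camera call returned (one of the last four; its "shot" number tells which), for a name from the list of things; names that differ only in an ending like _2 or _b are one class to them, and where a whole thing is asked for, a point or a joint stands for the part that bears it (a point fixed in the world has none). Each returns a list of dicts, best first, with "p" (0 to 1); they miss things now and then, are a little off and sometimes report something else, mostly with a low value. They report only what shows in the picture. A call takes as long as a camera call. They do not tell look-alikes from the thing itself.
- recognise(picture, name): "xy" ([column, row] as shares, 0 to 1, of the picture: columns of its width, rows of its height, amid what is visible of it).
The state is a dict: "t": time; "qpos": joint angles; "qvel": joint speeds; "joint_torque": joint torques, N m; "ee_pos": TCP position; "orientation": TCP orientation; "ft_force": force on the tool from outside, world axes, zero at the start; "moment": the same for the moment, N m; "width": finger opening in mm.
Only numpy, scipy, OpenCV 4.12 (cv2) and the standard library are available. Lean on these libraries where they do the work, as an engineer would, in place of code of your own. Each camera call takes 0.05 s, during which the arm holds its last target.

## Working session

There is one attempt and no reset: what is moved stays moved. The work goes in short steps, Python scripts to look and compute and a shell command to move; the robot and the scene stay as the last step left them, time stands still between calls to the robot, and variables do not carry over. Pictures are saved under pics/ and viewed, and the job is handed in when it is done.

```bash
ls; mkdir -p pics; cat > h.py <<'E'
import numpy as np,cv2
from workcell import ctrl,viewer,recognise
from scipy.spatial.transform import Rotation as R
def K(p):
    h,w=p["image"].shape[:2]
    return h/2/np.tan(np.radians(p["vfov"])/2)
def T_wc(p,obs=None):
    if "extrinsics" in p: return np.linalg.inv(np.array(p["extrinsics"]))
    T=np.eye(4);T[:3,:3]=R.from_rotvec(obs["orientation"]).as_matrix();T[:3,3]=obs["ee_pos"]
    return T@np.array(p["T_tool_cam"])
def ray(p,u,v,T):
    f=K(p); d=np.array([(u-p["cx"])/f,-(v-p["cy"])/f,-1.]); return T[:3,3],T[:3,:3]@d
def at_z(p,u,v,z,T):
    o,d=ray(p,u,v,T); return o+d*(z-o[2])/d[2]
def at_depth(p,u,v,T):
    o,d=ray(p,u,v,T); r=p["range_z"][int(round(v)),int(round(u))]; return o+d*r
def cloud(p,T):
    h,w=p["image"].shape[:2];f=K(p);v,u=np.mgrid[:h,:w];z=p["range_z"]
    d=np.stack([(u-p["cx"])/f,-(v-p["cy"])/f,-np.ones_like(z)],-1)*z[...,None]
    return d@T[:3,:3].T+T[:3,3]
def save(p,n,crop=None,s=1):
    im=p["image"][...,::-1]
    if crop: a,b,c,d=crop; im=im[b:d,a:c]
    cv2.imwrite("pics/"+n,cv2.resize(im,None,fx=s,fy=s,interpolation=cv2.INTER_CUBIC))
E
python3 - <<'E'
from h import *
o=ctrl.get_obs();print(o)
for n in("top","scene","wrist"):
    p=viewer.get_image(n);save(p,n+"0.png",s=1.5)
    print(n,{k:v for k,v in p.items() if k not in("image","range_z")})
    T=T_wc(p,o)
    for nm in("ring_70","ring_62","ring_54","ring_46","turntable","post_base","handle_grip","knob_grip","flask_100","bottle_ldpe"):
        for r in recognise(p,nm)[:6]:
            u,v=r["xy"][0]*512,r["xy"][1]*384
            q=at_depth(p,min(u,511),min(v,383),T); print(nm,round(r["p"],2),round(u),round(v),q.round(0))
E
```

```text
pics
{'t': 0.0, 'qpos': array([ 1.10001502e+00,  4.23839132e-01,  1.63068035e+00, -7.64356513e-06,
        1.08856757e+00, -1.90264843e-02]), 'qvel': array([ 0.00024227, -0.00050458, -0.00065856, -0.00058618, -0.00129266,
       -0.00040525]), 'joint_torque': array([-1.81349558e-03, -5.44598687e+01, -2.73674262e+01,  6.42594974e-02,
        2.29084067e-02, -1.98706016e-04]), 'ee_pos': array([272.70989982, 562.06298568, 403.90634023]), 'orientation': array([-7.03510722e-01, -3.06144355e+00,  2.27966883e-03]), 'ft_force': array([-0.28270164,  1.14529018, -0.27767544]), 'moment': array([ 0.03318969, -0.00973891, -0.01469432]), 'width': 88.06275335701366}
top {'vfov': 51.59796549740911, 'cx': 252.87737769968504, 'cy': 191.82322362782668, 'extrinsics': array([[-2.49830194e-02, -9.99687687e-01, -6.13724324e-04,
         2.63222728e+02],
       [ 9.94302697e-01, -2.49120712e-02,  1.03641375e-01,
        -5.09869551e+02],
       [-1.03624296e-01,  1.97904674e-03,  9.94614543e-01,
        -1.15253236e+03],
       [ 0.00000000e+00,  0.00000000e+00,  0.00000000e+00,
         1.00000000e+00]]), 
[... 3021 characters left out ...]
       7.84119936e-01],
       [ 7.04240147e-05,  2.68563292e-01, -9.63262038e-01,
         1.90247676e+01],
       [ 0.00000000e+00,  0.00000000e+00,  0.00000000e+00,
         1.00000000e+00]]), 'shot': 3}
ring_70 0.98 327 205 [356. 627.  12.]
ring_70 0.55 287 353 [540. 490.  12.]
ring_70 0.5 119 361 [446. 266.  12.]
ring_62 0.98 327 205 [356. 627.  12.]
ring_62 0.55 287 353 [540. 490.  12.]
ring_62 0.5 119 361 [446. 266.  12.]
ring_54 0.98 327 205 [356. 627.  12.]
ring_54 0.55 287 353 [540. 490.  12.]
ring_54 0.5 119 361 [446. 266.  12.]
ring_46 0.98 327 205 [356. 627.  12.]
ring_46 0.55 287 353 [540. 490.  12.]
ring_46 0.5 119 361 [446. 266.  12.]
bottle_ldpe 0.73 122 357 [443. 272.  11.]
```

View pics/top0.png

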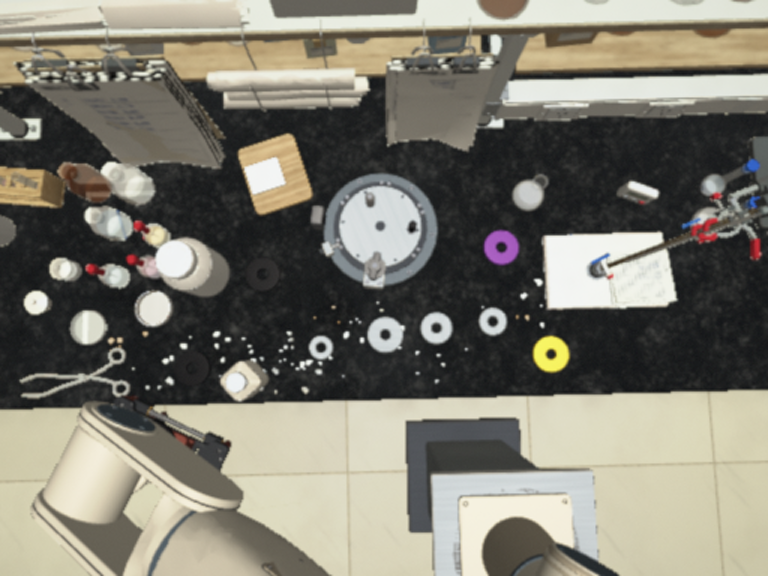

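View pics/scene0.png

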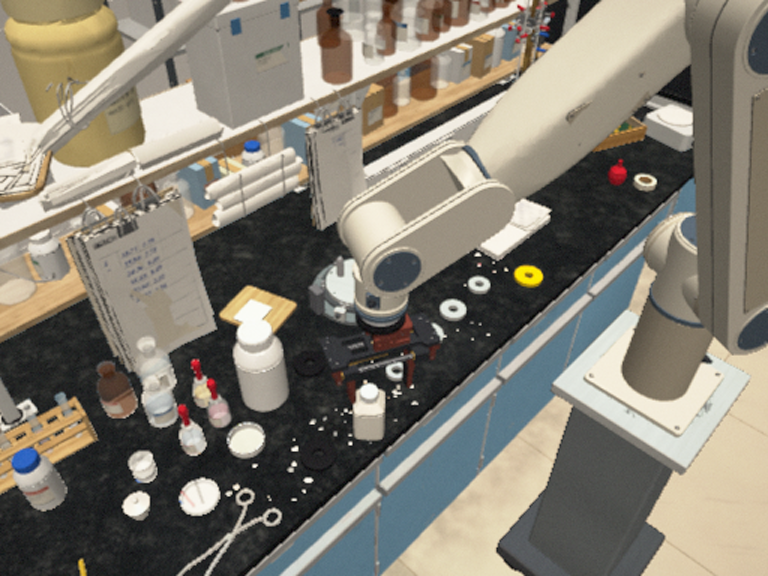

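View pics/wrist0.png

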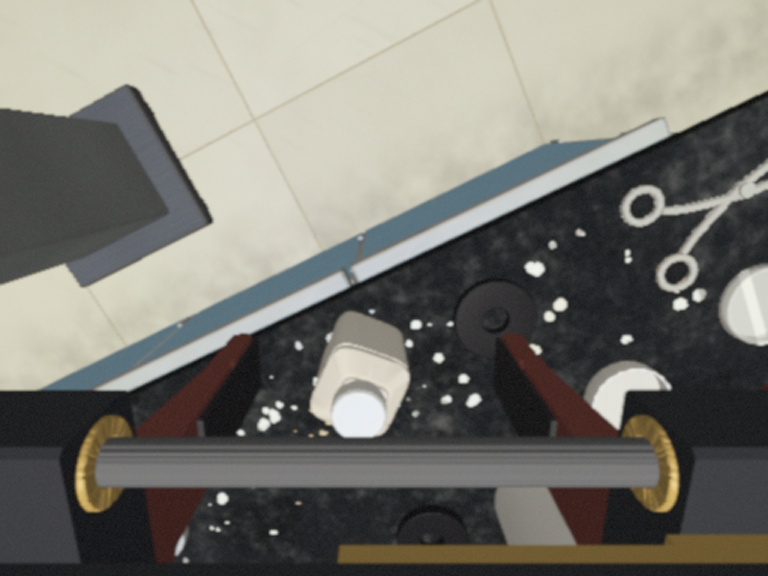

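```bash
python3 - <<'E'
from h import *
p=viewer.get_image("top")
save(p,"tt.png",(200,105,310,205),6)
save(p,"rings.png",(190,195,390,260),4)
T=T_wc(p);C=cloud(p,T)
im=p["image"];hsv=cv2.cvtColor(im,cv2.COLOR_RGB2HSV)
m=((hsv[...,2]>90)&(hsv[...,1]<60)).astype(np.uint8);m[:195]=0;m[256:]=0
n,l,st,ce=cv2.connectedComponentsWithStats(m)
for i in range(1,n):
    if st[i,4]>60:
        mm=(l==i);cs,_=cv2.findContours(mm.astype(np.uint8),0,1)
        (u,v),rr=cv2.minEnclosingCircle(cs[0]); 
        hull=cv2.contourArea(cs[0]); d=2*np.sqrt((hull+cv2.arcLength(cs[0],1)/2)/np.pi)
        q=at_z(p,u,v,12,T); s=np.linalg.norm(q-at_z(p,u+1,v,12,T))
        print(st[i],(round(u),round(v)),q.round(1),"D",round(d*s,1),round(2*rr*s,1),"z",np.median(C[mm][:,2]).round(1))
E
```

```text
[ 16 195  18  15 222] (24, 202) [505.8 935.8  12. ] D 50.7 55.2 z 37.9
[ 90 195  25  23 481] (102, 205) [488.2 703.8  12. ] D 74.4 75.9 z 5.8
[363 195  89  12 920] (407, 198) [ 489.1 -211.5   12. ] D 102.7 264.4 z 27.7
[319 204  19  20 264] (327, 213) [448.7  30.5  12. ] D 57.9 64.6 z 11.1
[ 46 207  26  23 457] (59, 218) [453.8 832.4  12. ] D 72.4 75.3 z 13.1
[280 208  22  22 346] (290, 218) [435.7 140.1  12. ] D 65.5 64.8 z 11.2
[245 211  25  24 451] (257, 223) [423.8 239.3  12. ] D 74.1 78.3 z 11.2
[206 224  16  20 200] (214, 233) [397.1 370.5  12. ] D 51.0 58.5 z 10.0
[ 13 231  73  25 385] (49, 248) [366.2 858.1  12. ] D 68.6 217.1 z 5.3
[146 239  33  17 390] (162, 251) [348.5 523.7  12. ] D 66.3 94.9 z 91.9
```

View pics/tt.png

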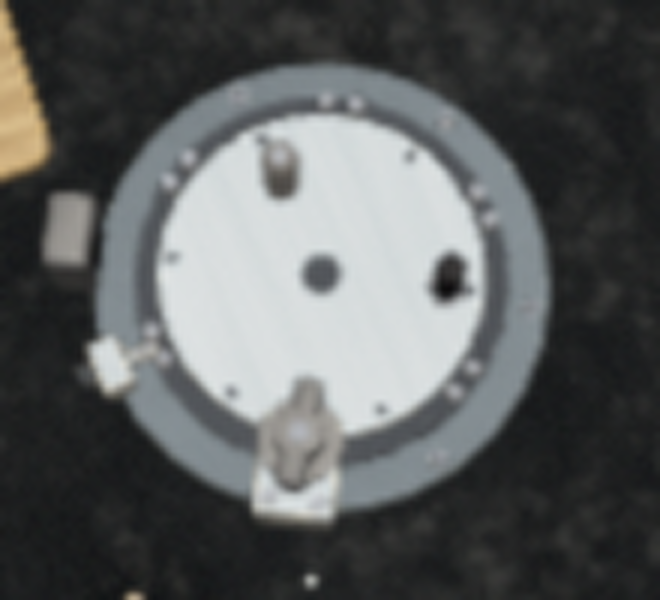

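View pics/rings.png

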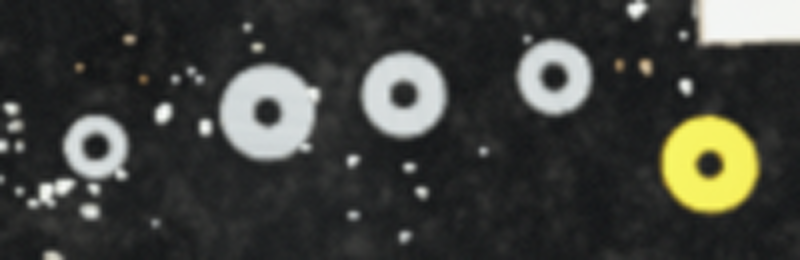

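```bash
cat >> h.py <<'E'
def comps(C,zlo,zhi,box,mn=4):
    x0,x1,y0,y1=box
    m=((C[...,2]>zlo)&(C[...,2]<zhi)&(C[...,0]>x0)&(C[...,0]<x1)&(C[...,1]>y0)&(C[...,1]<y1)).astype(np.uint8)
    n,l,st,ce=cv2.connectedComponentsWithStats(m)
    return [(C[l==i],ce[i],st[i]) for i in range(1,n) if st[i,4]>=mn]
def circ(q):
    A=np.c_[2*q[:,:2],np.ones(len(q))];b=(q[:,:2]**2).sum(1);s=np.linalg.lstsq(A,b,rcond=None)[0]
    return s[:2],np.sqrt(s[2]+s[0]**2+s[1]**2)
def go(x=None,y=None,z=None,yaw=None,obs=None,tip=False):
    "tool-frame delta to reach world TCP target, tool down; yaw=world angle of tool y (jaw) deg"
    o=obs or ctrl.get_obs();p=np.array(o["ee_pos"],float);M=R.from_rotvec(o["orientation"]).as_matrix()
    t=np.array([p[0] if x is None else x,p[1] if y is None else y,p[2] if z is None else z])
    d=M.T@(t-p)/1000
    print("t%.2f"%o["t"],"pos",p.round(1),"jawyaw",round(np.degrees(np.arctan2(M[1,1],M[0,1])),1),"tilt",round(np.degrees(np.arccos(-M[2,2])),2),"q",np.round(o["qpos"],2),"w",round(o["width"],1),"F",np.round(o["ft_force"],1))
    print(" delta tool m",d.round(4))
    if yaw is not None:
        c=np.degrees(np.arctan2(M[1,1],M[0,1]))
        dy=(yaw-c+90)%180-90
        D=M.T@R.from_euler('z',dy,degrees=True).as_matrix()@R.from_matrix(M).as_matrix()
        # desired exactly down
        a=np.radians(c+dy);Y=np.array([np.cos(a),np.sin(a),0]);Z=np.array([0,0,-1.]);X=np.cross(Y,Z)
        W=np.stack([X,Y,Z],1); print(" rot tool deg",np.degrees(R.from_matrix(M.T@W).as_rotvec()).round(2))
E
python3 - <<'E'
from h import *
p=viewer.get_image("top");T=T_wc(p);C=cloud(p,T)
box=(500,800,120,420)
for a,b in((86,140),(70,140),(38,46)):
    print(a,b)
    for q,ce,st in comps(C,a,b,box): print(st,q.mean(0).round(1),q.min(0).round(0),q.max(0).round(0))
# deck
q=max(comps(C,38,46,box),key=lambda c:len(c[0]))[0]
ctr=q.mean(0)
# rim pts
ang=np.arctan2(q[:,1]-ctr[1],q[:,0]-ctr[0]);r=np.hypot(q[:,1]-ctr[1],q[:,0]-ctr[0]);
pts=[]
for k in range(72):
    s=(ang>=-np.pi+k*np.pi/36)&(ang<-np.pi+(k+1)*np.pi/36)
    if s.any(): i=np.argmax(np.where(s,r,0));pts.append(q[i])
print(circ(np.array(pts)),np.median(q[:,2]))
print("cap",at_z(p,200+320/6,105+275/6,44,T))
go()
M=R.from_rotvec(ctrl.get_obs()["orientation"]).as_matrix();print(M.round(3))
E
```

```text
86 140
[258  85  40  12 252] [791.7 174.  121.7] [780. 120.  89.] [798. 229. 140.]
[243 128   6   7  30] [684.5 267.   92.6] [676. 260.  89.] [694. 274.  98.]
[272 147   6   5  23] [629.8 186.9  91.8] [624. 179.  87.] [636. 193.  96.]
[245 168   9  19 112] [550.6 259.9 103.9] [526. 249.  88.] [576. 271. 112.]
70 140
[258  85  40  12 252] [791.7 174.  121.7] [780. 120.  89.] [798. 229. 140.]
[243 128   6   8  39] [683.2 266.8  89.1] [676. 260.  73.] [694. 275.  98.]
[207 137   9  13 105] [654.7 367.1  80.2] [638. 355.  70.] [672. 379.  88.]
[272 147   6   7  30] [628.9 186.7  89. ] [623. 179.  70.] [637. 193.  96.]
[242 168  15  19 187] [550.8 259.7  92.4] [526. 240.  71.] [576. 281. 112.]
38 46
[253 120   2   3   5] [727.4 242.9  43. ] [724. 242.  42.] [730. 245.  46.]
[258 121   2   2   4] [725.3 228.4  41.7] [723. 227.  40.] [727. 230.  43.]
[ 226  124   55   53 1954] [639.8 248.3  41.8] [561. 167.  38.] [719. 327.  46.]
[227 134   2   3   4] [687.3 322.4  41.8] [683. 320.  39.] [690. 323.  44.]
[278 135   3   3   6] [679.3 169.1  41.2] [676. 166.  39.] [683. 172.  44.]
[280 140   3   3   6] [664.5 163.6  41.1] [661. 160.  40.] [668. 166.  42.]
[214 149   3   3   4] [642.6 359.4  42.9] [638. 357.  40.] [645. 362.  46.]
[213 159  15  11  55] [597.5 345.9  42.2] [584. 325.  38.] [615. 366.  46.]
(array([640.49192519, 246.93952011]), np.float64(79.1868330328575)) 41.79080187200236
cap [636.24196385 246.02937281  44.        ]
t1.75 pos [272.9 562.3 404.7] jawyaw 64.1 tilt 0.0 q [ 1.1   0.42  1.63 -0.    1.09 -0.02] w 87.9 F [ 0.2  0.4 -0.7]
 delta tool m [0. 0. 0.]
[[-0.9    0.437  0.   ]
 [ 0.437  0.9   -0.   ]
 [-0.    -0.    -1.   ]]
```

```bash
python3 - <<'E'
from h import *
go(550.5,260,404)
p=viewer.get_image("top");C=cloud(p,T_wc(p))
q=C[(C[...,0]>540)&(C[...,0]<680)&(C[...,1]>400)&(C[...,1]<560)];print(q[:,2].max())
E
```

```text
t1.75 pos [272.9 562.3 404.7] jawyaw 64.1 tilt 0.0 q [ 1.1   0.42  1.63 -0.    1.09 -0.02] w 87.9 F [ 0.2  0.4 -0.7]
 delta tool m [-0.3818 -0.1507  0.0007]
142.04361703200038
```

```bash
python3 -m handwheel '[{"tx":-0.05,"ty":-0.02},{"tx":-0.055,"ty":-0.0217},{"tx":-0.055,"ty":-0.0217},{"tx":-0.055,"ty":-0.0217},{"tx":-0.055,"ty":-0.0217},{"tx":-0.055,"ty":-0.0217},{"tx":-0.0568,"ty":-0.0222}]'
python3 -m handwheel '[{"rz":10},{"rz":10.5},{"rz":10.5},{"rz":10.5},{"rz":10.5},{"rz":10.5},{"rz":10.5},{"rz":10.5}]'
python3 -m handwheel '[{"rz":10.5},{"rz":10.5},{"rz":10.5},{"rz":10.5},{"rz":10},{"rz":10},{"rz":9},{"rz":0}]'
python3 - <<'E'
from h import *
go(550.5,260,404,-90)
o=ctrl.get_obs();p=viewer.get_image("wrist");save(p,"w1.png",s=1.5)
T=T_wc(p,o);C=cloud(p,T)
for q,ce,st in comps(C,86,140,(500,800,120,420),10): print(st,q.mean(0).round(1),q.min(0).round(0),q.max(0).round(0))
E
```

```text
t1.80 pos [272.8 562.3 404.7] jawyaw 64.1 tilt 0.0 q [ 1.1   0.42  1.63  0.    1.09 -0.02] w 87.6 F [0.4 0.4 0.3]
 delta tool m [-0.3818 -0.1507  0.0007]
 rot tool deg [  0.    -0.   -25.89]$[0]: bad value
$[0]: bad value
$[0]: bad value
```

View pics/w1.png

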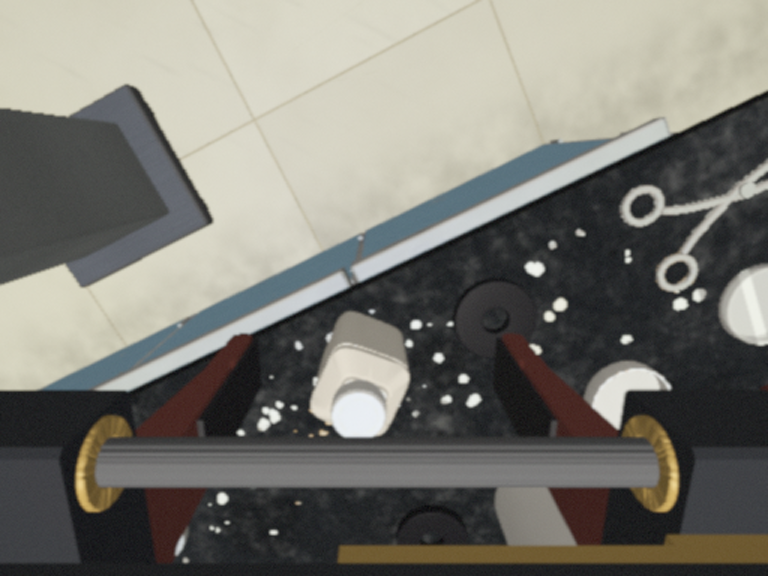

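```bash
python3 -m handwheel '[{"gripper":0,"tx":-0.055,"ty":-0.0217,"tz":0,"rx":0,"ry":0,"rz":0},{"gripper":0,"tx":-0.055,"ty":-0.0217,"tz":0,"rx":0,"ry":0,"rz":0},{"gripper":0,"tx":-0.055,"ty":-0.0217,"tz":0,"rx":0,"ry":0,"rz":0},{"gripper":0,"tx":-0.055,"ty":-0.0217,"tz":0,"rx":0,"ry":0,"rz":0},{"gripper":0,"tx":-0.055,"ty":-0.0217,"tz":0,"rx":0,"ry":0,"rz":0},{"gripper":0,"tx":-0.055,"ty":-0.0217,"tz":0,"rx":0,"ry":0,"rz":0},{"gripper":0,"tx":-0.0518,"ty":-0.0207,"tz":0,"rx":0,"ry":0,"rz":0}]'
python3 -m handwheel '[{"gripper":0,"tx":0,"ty":0,"tz":0,"rx":0,"ry":0,"rz":10.5},{"gripper":0,"tx":0,"ty":0,"tz":0,"rx":0,"ry":0,"rz":10.5},{"gripper":0,"tx":0,"ty":0,"tz":0,"rx":0,"ry":0,"rz":10.5},{"gripper":0,"tx":0,"ty":0,"tz":0,"rx":0,"ry":0,"rz":10.5},{"gripper":0,"tx":0,"ty":0,"tz":0,"rx":0,"ry":0,"rz":10.5},{"gripper":0,"tx":0,"ty":0,"tz":0,"rx":0,"ry":0,"rz":10.5},{"gripper":0,"tx":0,"ty":0,"tz":0,"rx":0,"ry":0,"rz":10.5},{"gripper":0,"tx":0,"ty":0,"tz":0,"rx":0,"ry":0,"rz":10.5}]'
python3 -m handwheel '[{"gripper":0,"tx":0,"ty":0,"tz":0,"rx":0,"ry":0,"rz":10.5},{"gripper":0,"tx":0,"ty":0,"tz":0,"rx":0,"ry":0,"rz":10.5},{"gripper":0,"tx":0,"ty":0,"tz":0,"rx":0,"ry":0,"rz":10.5},{"gripper":0,"tx":0,"ty":0,"tz":0,"rx":0,"ry":0,"rz":10.5},{"gripper":0,"tx":0,"ty":0,"tz":0,"rx":0,"ry":0,"rz":10.5},{"gripper":0,"tx":0,"ty":0,"tz":0,"rx":0,"ry":0,"rz":10.5},{"gripper":0,"tx":0,"ty":0,"tz":0,"rx":0,"ry":0,"rz":7},{"gripper":0,"tx":0,"ty":0,"tz":0,"rx":0,"ry":0,"rz":0}]'
python3 - <<'E'
from h import *
go(550.5,260,404,-90)
o=ctrl.get_obs();p=viewer.get_image("wrist");save(p,"w2.png",s=1.5)
T=T_wc(p,o);C=cloud(p,T)
for q,ce,st in comps(C,86,140,(500,800,120,420),10): print(st,q.mean(0).round(1),q.min(0).round(0),q.max(0).round(0))
E
```

```text
t: 2.72
ee_pos: [551.7, 258.2, 404.9]
orientation: [0.704, 3.061, 0.0]
ft_force: [-0.0, -0.4, -0.1]
width: 87.8
t: 3.72
ee_pos: [550.4, 259.8, 404.7]
orientation: [2.577, 1.797, 0.0]
ft_force: [1.0, -0.9, -0.6]
width: 87.6
t: 4.72
ee_pos: [550.4, 259.8, 404.7]
orientation: [3.142, 0.005, -0.0]
ft_force: [-0.8, 0.5, -0.1]
width: 87.6
t4.72 pos [550.4 259.8 404.7] jawyaw -89.8 tilt 0.0 q [0.42 0.4  1.67 0.   1.07 1.99] w 87.6 F [-0.8  0.5 -0.1]
 delta tool m [ 0.0001 -0.0002  0.0007]
 rot tool deg [0.   0.   0.18]
[235  20  20  24 381] [684.1 266.6  93.6] [676. 258.  86.] [694. 275.  99.]
[324  90  18  18 261] [630.2 187.6  92.2] [623. 179.  86.] [637. 194.  95.]
[ 239  156   26   57 1011] [554.1 260.2 105.1] [526. 249.  86.] [578. 272. 109.]
```

View pics/w2.png

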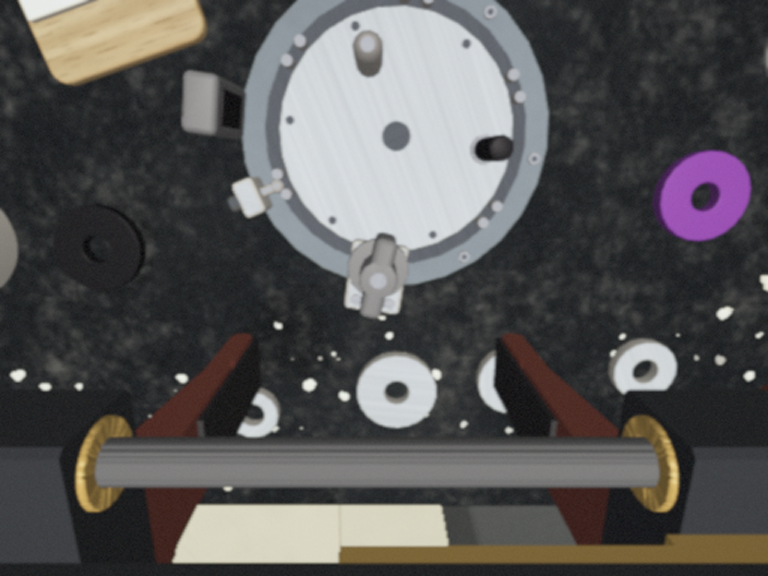

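```bash
python3 - <<'E'
from h import *
o=ctrl.get_obs();p=viewer.get_image("wrist");save(p,"k2.png",(200,140,310,230),7)
T=T_wc(p,o);C=cloud(p,T)
q=comps(C,101,130,(500,600,220,300),10)[0][0]
print(len(q),q.min(0),q.max(0),np.median(q,0),np.percentile(q[:,2],[5,25,50,75,95]))
b=q[(q[:,2]>101)&(q[:,2]<107)]
r=cv2.minAreaRect(b[:,:2].astype(np.float32));print("rect",r)
u,s,v=np.linalg.svd(b[:,:2]-b[:,:2].mean(0));print(b.mean(0),np.degrees(np.arctan2(v[0,1],v[0,0])))
# deck color circle
im=p["image"];hsv=cv2.cvtColor(im,cv2.COLOR_RGB2HSV)
d=(C[...,2]>40)&(C[...,2]<45)&(hsv[...,2]>150)
d=d.astype(np.uint8);n,l,st,ce=cv2.connectedComponentsWithStats(d);i=1+np.argmax(st[1:,4])
cs,_=cv2.findContours((l==i).astype(np.uint8),0,1);c=max(cs,key=len)[:,0]
P=np.array([at_z(p,a,bb,42,T) for a,bb in c]);cc,rr=circ(P)
for _ in range(5):
    e=abs(np.hypot(*(P[:,:2]-cc).T)-rr);P=P[e<2.5*np.median(e)];cc,rr=circ(P)
print("deck",cc,rr,len(P))
for nm,a in(("post",93),("handle",88)):
    for q,ce,st in comps(C,a,100,(600,720,150,300),10):
        t=q[q[:,2]>np.percentile(q[:,2],30)];m=cv2.minEnclosingCircle(t[:,:2].astype(np.float32));print(nm,m,t[:,2].max(),np.degrees(np.arctan2(m[0][1]-cc[1],m[0][0]-cc[0])),np.hypot(m[0][1]-cc[1],m[0][0]-cc[0]))
E
```

```text
947 [525.50592003 248.66461928 101.5462523 ] [577.75930687 271.76301773 108.71544703] [553.37666017 260.38187787 106.17665926] [103.31932822 105.48807261 106.17665926 106.78501469 107.5259329 ]
rect ((551.6322021484375, 260.53594970703125), (22.473304748535156, 52.39384078979492), 88.1996078491211)
[553.21511032 260.34828264 105.69132802] 167.06449324908675
deck [638.94959545 248.12811354] 80.03160742523448 347
post ((684.4326171875, 267.0641174316406), 6.325160503387451) 98.65143079863952 22.60348857531569 49.2674081907503
post ((630.4541015625, 186.07162475585938), 6.475944519042969) 94.85304080294503 -97.7952984702267 62.63530327583481
handle ((684.9186401367188, 266.8029479980469), 7.783985137939453) 98.65143079863952 22.10935211752929 49.617562531029236
handle ((630.0167236328125, 186.83236694335938), 7.233222007751465) 94.85304080294503 -98.29156972580948 61.94323812645308
```

View pics/k2.png

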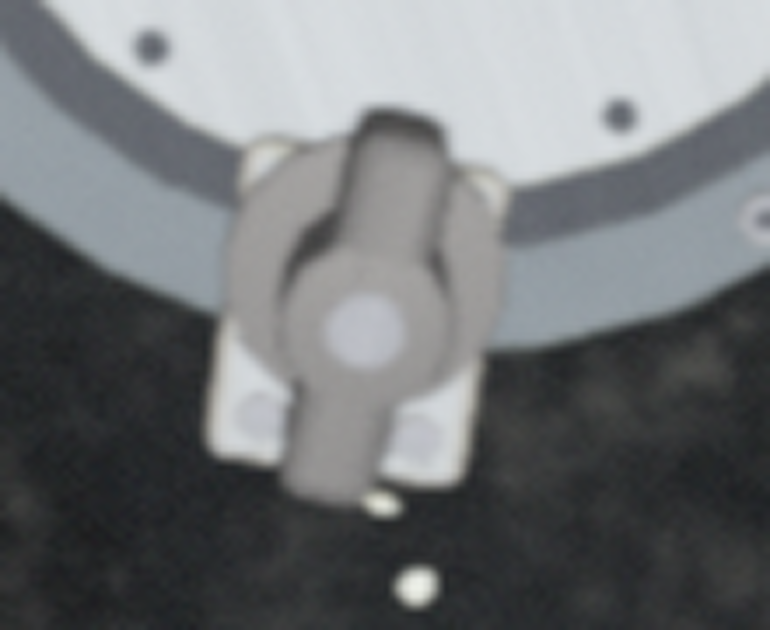

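```bash
python3 -m handwheel '[{"gripper":0,"tx":0.0012,"ty":-0.0005,"tz":0,"rx":0,"ry":0,"rz":8},{"gripper":0,"tx":0,"ty":0,"tz":0.03,"rx":0,"ry":0,"rz":5.2},{"gripper":0,"tx":0,"ty":0,"tz":0.04,"rx":0,"ry":0,"rz":0},{"gripper":0,"tx":0,"ty":0,"tz":0.04,"rx":0,"ry":0,"rz":0},{"gripper":0,"tx":0,"ty":0,"tz":0.033,"rx":0,"ry":0,"rz":0},{"gripper":0.3,"tx":0,"ty":0,"tz":0,"rx":0,"ry":0,"rz":0},{"gripper":0.5,"tx":0,"ty":0,"tz":0,"rx":0,"ry":0,"rz":0},{"gripper":0.6,"tx":0,"ty":0,"tz":0,"rx":0,"ry":0,"rz":0}]'
python3 - <<'E'
from h import *
go(551.6,260.3,261,-103)
o=ctrl.get_obs();p=viewer.get_image("wrist");save(p,"w3.png",s=1.5)
E
```

```text
t: 5.82
ee_pos: [552.3, 260.6, 263.4]
orientation: [-3.12, 0.357, -0.004]
ft_force: [0.4, -0.2, 0.6]
width: 61.4
t5.83 pos [552.3 260.6 263.4] jawyaw -103.1 tilt 0.17 q [0.42 0.59 1.74 0.   0.81 2.22] w 61.4 F [ 0.4 -0.2  0.6]
 delta tool m [-0.0006  0.0005  0.0024]
 rot tool deg [-0.1  -0.13 -0.06]
```

View pics/w3.png

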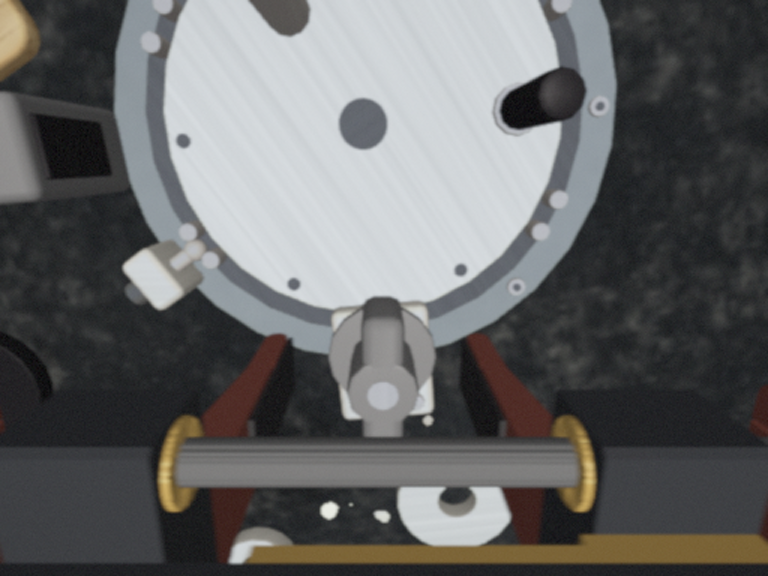

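```bash
python3 -m handwheel '[{"gripper":0.8,"tx":0,"ty":0,"tz":0.002,"rx":0,"ry":0,"rz":0},{"gripper":1,"tx":0,"ty":0,"tz":0,"rx":0,"ry":0,"rz":0},{"gripper":1,"tx":0,"ty":0,"tz":0,"rx":0,"ry":0,"rz":0},{"gripper":1,"tx":0,"ty":0,"tz":0,"rx":0,"ry":0,"rz":0},{"gripper":1,"tx":0,"ty":0,"tz":0,"rx":0,"ry":0,"rz":0}]'
python3 -m handwheel '[{"gripper":1,"tx":0,"ty":0,"tz":0,"rx":0,"ry":0,"rz":0}]'

```

```text
t: 6.5
ee_pos: [551.5, 259.7, 259.6]
orientation: [3.119, -0.357, -0.001]
ft_force: [0.0, -5.0, 1.8]
width: 13.6
t: 6.62
ee_pos: [551.5, 259.6, 259.6]
orientation: [3.12, -0.357, -0.001]
ft_force: [-0.6, -5.5, 1.8]
width: 13.9
```

```bash
python3 -m handwheel '[{"gripper":1,"tx":0,"ty":0.0005,"tz":0,"rx":0,"ry":0,"rz":-8},{"gripper":1,"tx":0,"ty":0,"tz":-0.0004,"rx":0,"ry":0,"rz":-9},{"gripper":1,"tx":0,"ty":0,"tz":-0.0004,"rx":0,"ry":0,"rz":-9},{"gripper":1,"tx":0,"ty":0,"tz":-0.0004,"rx":0,"ry":0,"rz":-9},{"gripper":1,"tx":0,"ty":0,"tz":-0.0004,"rx":0,"ry":0,"rz":-9},{"gripper":1,"tx":0,"ty":0,"tz":-0.0004,"rx":0,"ry":0,"rz":-9}]'
python3 - <<'E'
from h import *
go(551.6,260.3,261,-103)
E
```

```text
t: 7.38
ee_pos: [551.5, 259.3, 261.5]
orientation: [2.949, 1.08, -0.002]
ft_force: [-0.5, -5.1, 2.0]
width: 13.7
t7.38 pos [551.5 259.3 261.5] jawyaw -49.8 tilt 0.08 q [ 0.42  0.59  1.75 -0.    0.81  1.29] w 13.7 F [-0.5 -5.1  2. ]
 delta tool m [ 0.0007 -0.0007  0.0005]
 rot tool deg [6.000e-02 5.000e-02 5.321e+01]
```

```bash
python3 -m handwheel '[{"gripper":1,"tx":-0.0004,"ty":0.0005,"tz":-0.0004,"rx":0,"ry":0,"rz":-9},{"gripper":1,"tx":0,"ty":0,"tz":-0.0004,"rx":0,"ry":0,"rz":-10},{"gripper":1,"tx":0,"ty":0,"tz":-0.0004,"rx":0,"ry":0,"rz":-10},{"gripper":1,"tx":0,"ty":0,"tz":-0.0004,"rx":0,"ry":0,"rz":-10},{"gripper":1,"tx":0,"ty":0,"tz":-0.0004,"rx":0,"ry":0,"rz":-10},{"gripper":1,"tx":0,"ty":0,"tz":-0.0005,"rx":0,"ry":0,"rz":-10}]'
python3 -m handwheel '[{"gripper":1,"tx":0,"ty":0,"tz":-0.0004,"rx":0,"ry":0,"rz":-10},{"gripper":1,"tx":0,"ty":0,"tz":-0.0005,"rx":0,"ry":0,"rz":-8},{"gripper":1,"tx":0,"ty":0,"tz":0,"rx":0,"ry":0,"rz":0}]'
python3 - <<'E'
from h import *
go(551.6,260.3,261,-103)
E
```

```text
t: 8.12
ee_pos: [551.6, 259.0, 264.5]
orientation: [2.035, 2.393, -0.001]
ft_force: [-2.1, -2.8, 6.5]
width: 13.9
t: 8.5
ee_pos: [551.7, 259.0, 265.7]
orientation: [1.641, 2.678, -0.0]
ft_force: [-1.8, -2.9, 6.2]
width: 13.8
t8.50 pos [551.7 259.  265.7] jawyaw 27.0 tilt 0.02 q [ 0.42  0.58  1.74 -0.    0.81 -0.05] w 13.8 F [-1.8 -2.9  6.2]
 delta tool m [0.0012 0.0005 0.0047]
 rot tool deg [-0.000e+00  2.000e-02 -4.999e+01]
```

```bash
python3 -m handwheel '[{"gripper":0.5,"tx":0,"ty":0,"tz":0,"rx":0,"ry":0,"rz":0},{"gripper":0.3,"tx":0,"ty":0,"tz":0,"rx":0,"ry":0,"rz":0},{"gripper":0.3,"tx":0,"ty":0,"tz":-0.05,"rx":0,"ry":0,"rz":0},{"gripper":0.3,"tx":0,"ty":0,"tz":-0.05,"rx":0,"ry":0,"rz":0},{"gripper":0.3,"tx":0,"ty":0,"tz":-0.05,"rx":0,"ry":0,"rz":0},{"gripper":0,"tx":0,"ty":0,"tz":0,"rx":0,"ry":0,"rz":0}]'
python3 - <<'E'
from h import *
go(551.6,260.3,404,90)
o=ctrl.get_obs();p=viewer.get_image("wrist");save(p,"w4.png",s=1.5)
T=T_wc(p,o);C=cloud(p,T)
q=comps(C,101,130,(500,600,220,300),10)[0][0]
print(q.min(0),q.max(0),np.percentile(q[:,2],[5,25,50,75,95]))
u,s,v=np.linalg.svd(q[:,:2]-q[:,:2].mean(0));print(q.mean(0),np.degrees(np.arctan2(v[0,1],v[0,0])))
p=viewer.get_image("top");save(p,"t1.png",s=1.5);T=T_wc(p);C=cloud(p,T)
q=comps(C,90,130,(500,600,220,300),10)[0][0];print(q.mean(0),q.max(0))
E
```

```text
t: 9.25
ee_pos: [552.5, 259.8, 419.3]
orientation: [1.641, 2.674, 0.01]
ft_force: [-0.0, 0.5, -1.2]
width: 68.1
t9.25 pos [552.5 259.8 419.3] jawyaw 26.9 tilt 0.45 q [ 0.42  0.38  1.65  0.    1.1  -0.05] w 68.1 F [-0.   0.5 -1.2]
 delta tool m [ 0.0009 -0.0006  0.0153]
 rot tool deg [  0.39   0.26 -63.09]
[535.12065798 235.61667175 101.05266976] [567.55772426 284.41612922 116.03969907] [109.91782936 112.80144468 113.68387958 114.23351795 115.06695782]
[550.73928343 261.39062701 113.19834847] -63.07602003588219
[540.17689603 279.62456122 109.05320644] [546.63630593 282.93065115 115.54252963]
```

View pics/w4.png

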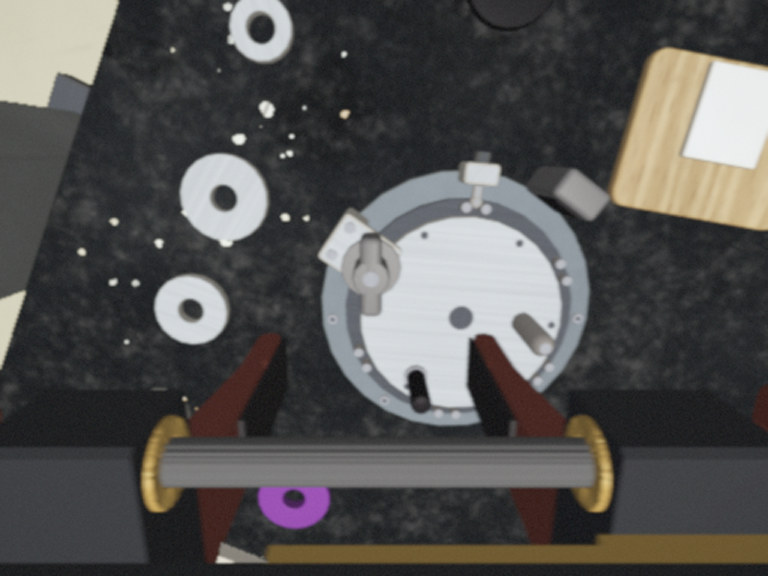

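```bash
cat >> h.py <<'E'
def rings(p,T,zlo=7,zhi=17,ztop=12,box=(330,620,-120,480)):
    C=cloud(p,T);hsv=cv2.cvtColor(p["image"],cv2.COLOR_RGB2HSV)
    m=(hsv[...,2]>110)&(hsv[...,1]<60)&(C[...,0]>box[0])&(C[...,0]<box[1])&(C[...,1]>box[2])&(C[...,1]<box[3])&(C[...,2]>zlo)&(C[...,2]<zhi)
    m=cv2.morphologyEx(m.astype(np.uint8),cv2.MORPH_OPEN,np.ones((3,3)))
    n,l,st,ce=cv2.connectedComponentsWithStats(m);out=[]
    for i in range(1,n):
        if st[i,4]<100: continue
        cs,_=cv2.findContours((l==i).astype(np.uint8),0,1);c=max(cs,key=len)[:,0]
        if c[:,0].min()<2 or c[:,1].min()<2 or c[:,0].max()>509 or c[:,1].max()>381: continue
        P=np.array([at_z(p,a,b,ztop,T) for a,b in c])
        cc,rr=circ(P);e=abs(np.hypot(*(P[:,:2]-cc).T)-rr)
        for _ in range(3):
            k=e<np.maximum(1.2,2*np.median(e));cc,rr=circ(P[k]);e=abs(np.hypot(*(P[:,:2]-cc).T)-rr)
        # inner hole
        ci,_=cv2.findContours((l==i).astype(np.uint8),cv2.RETR_CCOMP,1);
        hole=[x for x in ci if len(x)>8 and x[:,0].ptp(0).max()<c.ptp(0).max()*.7] if False else []
        out.append((round(2*rr,1),cc.round(1),ce[i].round(0),round(float(e.mean()),2),round(float(np.median(C[l==i][:,2])),1)))
    return sorted(out,key=lambda a:-a[0])
E
python3 - <<'E'
from h import *
o=ctrl.get_obs();p=viewer.get_image("wrist")
for r in rings(p,T_wc(p,o)): print("w",r)
p=viewer.get_image("top")
for r in rings(p,T_wc(p)): print("t",r)
go()
E
```

```text
w (np.float64(68.7), array([425.9, 243.2]), array([152., 131.]), 0.37, 12.9)
w (np.float64(61.2), array([436.6, 141.6]), array([130., 207.]), 0.53, 12.9)
w (np.float64(38.4), array([560. , -73.1]), array([153., 368.]), 5.99, 11.9)
w (np.float64(18.6), array([450.4,  48.4]), array([115., 269.]), 0.9, 12.5)
t (np.float64(41.8), array([403.6, 370.6]), array([213., 231.]), 0.94, 12.0)
t9.45 pos [551.  259.  413.4] jawyaw 26.9 tilt 0.17 q [ 0.42  0.39  1.66  0.    1.1  -0.05] w 83.8 F [-0.3 -0.2  0.5]
 delta tool m [0. 0. 0.]
```

```bash
python3 -m handwheel '[{"gripper":0,"tx":0,"ty":0,"tz":0,"rx":0,"ry":0,"rz":-10.5},{"gripper":0,"tx":0,"ty":0,"tz":0,"rx":0,"ry":0,"rz":-10.5},{"gripper":0,"tx":0,"ty":0,"tz":0,"rx":0,"ry":0,"rz":-10.5},{"gripper":0,"tx":0,"ty":0,"tz":0,"rx":0,"ry":0,"rz":-10.5},{"gripper":0,"tx":0,"ty":0,"tz":0,"rx":0,"ry":0,"rz":-10.5},{"gripper":0,"tx":0,"ty":0,"tz":0,"rx":0,"ry":0,"rz":-10.6}]'
python3 -m handwheel '[{"gripper":0,"tx":0.041,"ty":-0.005,"tz":0,"rx":0,"ry":0,"rz":0},{"gripper":0,"tx":0.042,"ty":-0.005,"tz":0.02,"rx":0,"ry":0,"rz":0},{"gripper":0,"tx":0.042,"ty":-0.006,"tz":0.04,"rx":0,"ry":0,"rz":0},{"gripper":0,"tx":0,"ty":0,"tz":0.05,"rx":0,"ry":0,"rz":0},{"gripper":0,"tx":0,"ty":0,"tz":0,"rx":0,"ry":0,"rz":0},{"gripper":0,"tx":0,"ty":0,"tz":0,"rx":0,"ry":0,"rz":0}]'
python3 - <<'E'
from h import *
o=ctrl.get_obs();p=viewer.get_image("wrist");save(p,"w5.png",s=1.5)
r=rings(p,T_wc(p,o)); print(*r,sep="\n")
go(*r[0][1],185,90)
E
```

```text
t: 10.2
ee_pos: [551.2, 259.1, 412.9]
orientation: [0.01, -3.138, 0.002]
ft_force: [-0.0, 0.5, -0.5]
width: 87.5
t: 10.95
ee_pos: [427.2, 243.5, 305.5]
orientation: [0.0, -3.141, 0.0]
ft_force: [0.3, -1.2, 0.4]
width: 87.6
(np.float64(68.6), array([425.4, 242.8]), array([249., 186.]), 0.27, 12.9)
(np.float64(61.4), array([436. , 141.4]), array([138., 197.]), 0.58, 12.8)
(np.float64(45.3), array([402.9, 370.2]), array([393., 162.]), 0.39, 12.7)
t11.00 pos [427.5 243.6 306.2] jawyaw 90.0 tilt 0.09 q [ 0.49  0.38  1.99 -0.    0.77 -1.08] w 87.9 F [0.3 0.2 1. ]
 delta tool m [ 0.0023 -0.0009  0.1212]
 rot tool deg [0.04 0.08 0.  ]
```

View pics/w5.png

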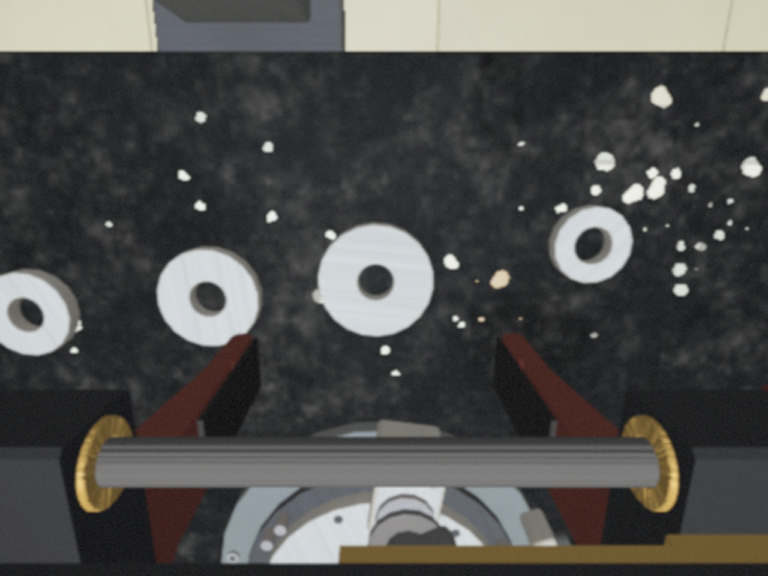

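```bash
python3 -m handwheel '[{"gripper":0,"tx":0.0023,"ty":-0.0009,"tz":0.03,"rx":0,"ry":0,"rz":0},{"gripper":0,"tx":0,"ty":0,"tz":0.05,"rx":0,"ry":0,"rz":0},{"gripper":0,"tx":0,"ty":0,"tz":0.03,"rx":0,"ry":0,"rz":0},{"gripper":0,"tx":0,"ty":0,"tz":0.011,"rx":0,"ry":0,"rz":0},{"gripper":0,"tx":0,"ty":0,"tz":0,"rx":0,"ry":0,"rz":0},{"gripper":1,"tx":0,"ty":0,"tz":0,"rx":0,"ry":0,"rz":0},{"gripper":1,"tx":0,"ty":0,"tz":0,"rx":0,"ry":0,"rz":0},{"gripper":1,"tx":0,"ty":0,"tz":0,"rx":0,"ry":0,"rz":0}]'
python3 - <<'E'
from h import *
go(425.4,242.8,185,90)
E
```

```text
t: 12.0
ee_pos: [424.7, 242.5, 185.2]
orientation: [-0.0, 3.14, 0.002]
ft_force: [0.0, -0.5, 8.5]
width: 69.0
t12.00 pos [424.7 242.5 185.2] jawyaw 90.0 tilt 0.12 q [ 0.49  0.61  2.03 -0.    0.5  -1.08] w 69.0 F [ 0.  -0.5  8.5]
 delta tool m [-0.0007  0.0003  0.0002]
 rot tool deg [0.06 0.1  0.01]
```

```bash
python3 -m handwheel '[{"gripper":1,"tx":0,"ty":0,"tz":-0.02,"rx":0,"ry":0,"rz":0},{"gripper":1,"tx":0,"ty":0,"tz":-0.045,"rx":0,"ry":0,"rz":0},{"gripper":1,"tx":0,"ty":0,"tz":-0.05,"rx":0,"ry":0,"rz":0},{"gripper":1,"tx":-0.02,"ty":0,"tz":-0.03,"rx":0,"ry":0,"rz":0},{"gripper":1,"tx":-0.05,"ty":0.005,"tz":0,"rx":0,"ry":0,"rz":0},{"gripper":1,"tx":-0.05,"ty":0.005,"tz":0,"rx":0,"ry":0,"rz":0},{"gripper":1,"tx":-0.05,"ty":0.005,"tz":0,"rx":0,"ry":0,"rz":0},{"gripper":1,"tx":-0.05,"ty":0.005,"tz":0,"rx":0,"ry":0,"rz":0}]'
python3 -m handwheel '[{"gripper":1,"tx":-0.038,"ty":0.0045,"tz":0,"rx":0,"ry":0,"rz":0},{"gripper":1,"tx":0,"ty":0,"tz":0,"rx":0,"ry":0,"rz":0},{"gripper":1,"tx":0,"ty":0,"tz":0,"rx":0,"ry":0,"rz":0}]'
python3 - <<'E'
from h import *
o=ctrl.get_obs();p=viewer.get_image("wrist");save(p,"w6.png",s=1.5)
go(684.5,266.9,310,90)
E
```

```text
t: 13.0
ee_pos: [645.6, 262.3, 329.3]
orientation: [0.0, -3.142, -0.0]
ft_force: [0.4, 1.2, -0.7]
width: 68.8
t: 13.38
ee_pos: [681.4, 266.6, 328.6]
orientation: [0.0, -3.14, 0.001]
ft_force: [-0.5, -0.6, -1.0]
width: 69.5
t13.43 pos [681.1 266.7 328.8] jawyaw 90.0 tilt 0.1 q [ 0.36  0.66  1.42  0.    1.07 -1.21] w 69.0 F [ 0.2 -0.4 -1.7]
 delta tool m [-0.0034  0.0002  0.0188]
 rot tool deg [-0.03 -0.09  0.03]
```

View pics/w6.png

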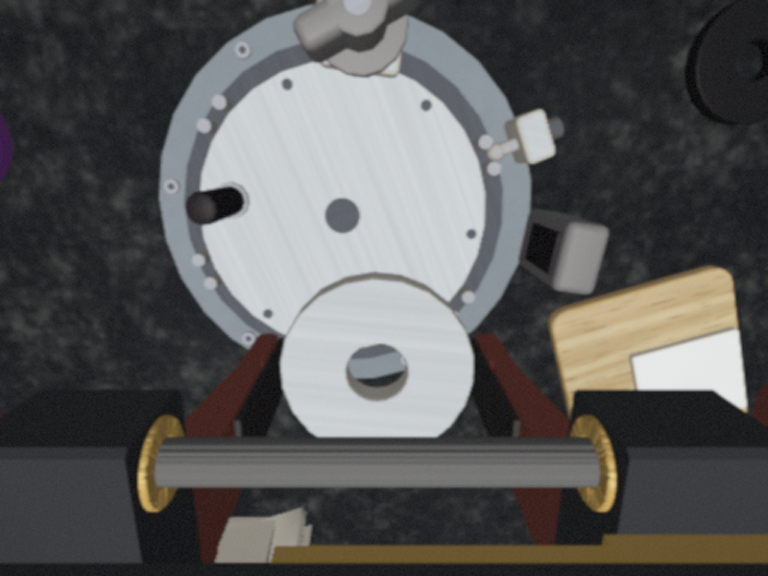

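```bash
python3 - <<'E'
from h import *
o=ctrl.get_obs();p=viewer.get_image("wrist");T=T_wc(p,o);z=o["ee_pos"][2]-173
C=cloud(p,T)
print(C[245,230:275:6,2])
print(rings(p,T,z-6,z+8,z,(600,760,180,350)),o["ee_pos"])
hc=[]
g=cv2.cvtColor(p["image"],cv2.COLOR_RGB2GRAY)
for r in rings(p,T,z-6,z+8,z,(600,760,180,350)):pass
go(684.5,266.9,310,90)
E
```

```text
[155.83581259  15.81959913  16.276683    16.94087245  15.17069066
  18.4414537   16.6351012  155.54735939]
[(np.float64(68.2), array([679.9, 267.3]), array([251., 239.]), 1.3, 156.3)] [681.09735875 266.7145686  328.76470135]
t13.47 pos [681.1 266.8 328.9] jawyaw 90.0 tilt 0.08 q [ 0.36  0.66  1.42  0.    1.07 -1.21] w 68.9 F [-0.4  0.4 -1.3]
 delta tool m [-0.0035  0.0001  0.0189]
 rot tool deg [-0.03 -0.08  0.03]
```

```bash
python3 - <<'E'
from h import *
o=ctrl.get_obs();p=viewer.get_image("wrist");T=T_wc(p,o);z=o["ee_pos"][2]-173
C=cloud(p,T)
m=(abs(C[...,2]-z)<5).astype(np.uint8)
cs,_=cv2.findContours(m,cv2.RETR_CCOMP,1)
for c in sorted(cs,key=len)[-3:]:
    c=c[:,0]; P=np.array([at_z(p,a,b,z,T) for a,b in c]);k=(c[:,1]<280)
    print(len(c),c.min(0),c.max(0),circ(P))
    k=c[:,1]<285
    if k.sum()>10: print(circ(P[k]))
save(p,"hole.png",(170,170,330,300),5)
print(o["ee_pos"])
E
```

```text
4 [250 195] [252 197] (array([652.49105445, 267.5039479 ]), np.float64(0.5226837793312218))
108 [230 228] [271 263] (array([679.98964774, 267.24059079]), np.float64(10.440420353385319))
(array([679.98964774, 267.24059079]), np.float64(10.440420353385319))
467 [167 183] [335 290] (array([678.13417513, 267.31146787]), np.float64(35.06821743496472))
(array([681.19437264, 267.30514074]), np.float64(36.50715855942655))
[681.0718004  266.79427526 328.94334895]
```

View pics/hole.png

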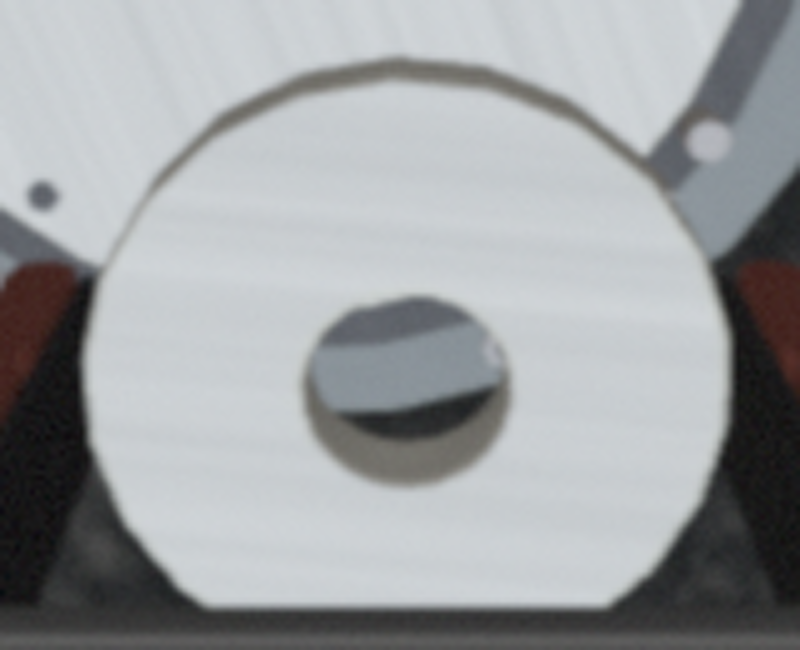

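```bash
python3 -m handwheel '[{"gripper":1,"tx":-0.0039,"ty":-0.0002,"tz":0,"rx":0,"ry":0,"rz":0},{"gripper":1,"tx":0,"ty":0,"tz":0.03,"rx":0,"ry":0,"rz":0},{"gripper":1,"tx":0,"ty":0,"tz":0.02,"rx":0,"ry":0,"rz":0},{"gripper":1,"tx":0,"ty":0,"tz":0.01,"rx":0,"ry":0,"rz":0},{"gripper":1,"tx":0,"ty":0,"tz":0.01,"rx":0,"ry":0,"rz":0},{"gripper":1,"tx":0,"ty":0,"tz":0,"rx":0,"ry":0,"rz":0}]'
python3 - <<'E'
from h import *
go(685,266.6,227,90)
E
```

```text
t: 14.28
ee_pos: [686.0, 266.6, 258.4]
orientation: [0.001, -3.141, 0.001]
ft_force: [-0.4, 1.1, -1.6]
width: 69.1
t14.28 pos [686.  266.6 258.4] jawyaw 90.0 tilt 0.06 q [ 0.35  0.75  1.43 -0.    0.97 -1.22] w 69.1 F [-0.4  1.1 -1.6]
 delta tool m [0.001  0.     0.0314]
 rot tool deg [-0.02 -0.06  0.02]
```

```bash
python3 -m handwheel '[{"gripper":1,"tx":0.0008,"ty":0,"tz":0.015,"rx":0,"ry":0,"rz":0},{"gripper":1,"tx":0,"ty":0,"tz":0.01,"rx":0,"ry":0,"rz":0},{"gripper":1,"tx":0,"ty":0,"tz":0.005,"rx":0,"ry":0,"rz":0},{"gripper":1,"tx":0,"ty":0,"tz":0.001,"rx":0,"ry":0,"rz":0},{"gripper":1,"tx":0,"ty":0,"tz":0,"rx":0,"ry":0,"rz":0}]'
python3 - <<'E'
from h import *
go(685,266.6,227,90)
E
```

```text
t: 14.9
ee_pos: [685.5, 266.7, 228.3]
orientation: [-0.0, 3.141, 0.0]
ft_force: [-0.1, 0.5, -2.3]
width: 69.0
t14.90 pos [685.5 266.7 228.3] jawyaw 90.0 tilt 0.03 q [ 0.35  0.78  1.44  0.    0.92 -1.22] w 69.0 F [-0.1  0.5 -2.3]
 delta tool m [ 0.0005 -0.0001  0.0013]
 rot tool deg [0.01 0.03 0.01]
```

```bash
python3 -m handwheel '[{"gripper":0.8,"tx":0,"ty":0,"tz":0.001,"rx":0,"ry":0,"rz":0},{"gripper":0,"tx":0,"ty":0,"tz":0,"rx":0,"ry":0,"rz":0},{"gripper":0,"tx":0,"ty":0,"tz":0,"rx":0,"ry":0,"rz":0},{"gripper":0,"tx":0,"ty":0,"tz":-0.02,"rx":0,"ry":0,"rz":0},{"gripper":0,"tx":0,"ty":0,"tz":-0.05,"rx":0,"ry":0,"rz":0},{"gripper":0,"tx":0.04,"ty":0,"tz":-0.05,"rx":0,"ry":0,"rz":0},{"gripper":0,"tx":0,"ty":0,"tz":0,"rx":0,"ry":0,"rz":0},{"gripper":0,"tx":0,"ty":0,"tz":0,"rx":0,"ry":0,"rz":0}]'
python3 - <<'E'
from h import *
o=ctrl.get_obs();p=viewer.get_image("wrist");save(p,"w7.png",s=1.5);T=T_wc(p,o)
C=cloud(p,T)
print(rings(p,T,48,60,54,(600,760,180,350)))
go(436,141.4,305,90)
p=viewer.get_image("top")
for r in rings(p,T_wc(p),5,17): print("t",r)
E
```

```text
t: 15.9
ee_pos: [646.4, 266.7, 346.8]
orientation: [-0.001, 3.14, 0.001]
ft_force: [0.1, -0.1, -1.0]
width: 88.1
[(np.float64(69.1), array([685.4, 267.1]), array([250., 226.]), 0.35, 54.8)]
t15.95 pos [646.4 266.5 345.6] jawyaw 90.0 tilt 0.02 q [ 0.37  0.59  1.49 -0.    1.06 -1.2 ] w 88.0 F [-0.8  0.9 -0.1]
 delta tool m [ 0.2104 -0.1251  0.0407]
 rot tool deg [-0.01 -0.01  0.01]
t (np.float64(42.2), array([403.9, 371.7]), array([213., 231.]), 1.06, 11.8)
```

View pics/w7.png

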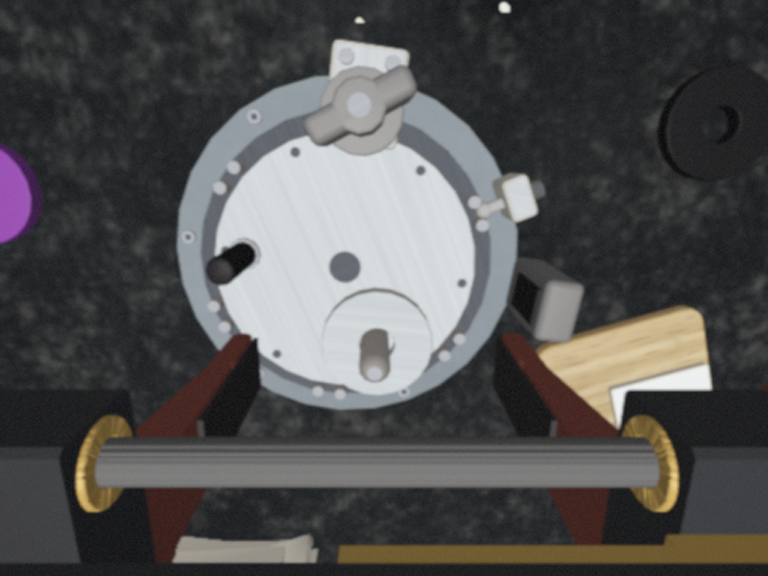

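```bash
python3 -m handwheel '[{"gripper":0,"tx":0.03,"ty":-0.018,"tz":0,"rx":0,"ry":0,"rz":0},{"gripper":0,"tx":0.05,"ty":-0.03,"tz":0,"rx":0,"ry":0,"rz":0},{"gripper":0,"tx":0.05,"ty":-0.03,"tz":0,"rx":0,"ry":0,"rz":0},{"gripper":0,"tx":0.05,"ty":-0.03,"tz":0.01,"rx":0,"ry":0,"rz":0},{"gripper":0,"tx":0.03,"ty":-0.017,"tz":0.03,"rx":0,"ry":0,"rz":0},{"gripper":0,"tx":0,"ty":0,"tz":0,"rx":0,"ry":0,"rz":0},{"gripper":0,"tx":0,"ty":0,"tz":0,"rx":0,"ry":0,"rz":0}]'
python3 - <<'E'
from h import *
o=ctrl.get_obs();p=viewer.get_image("wrist");save(p,"w8.png",s=1.5)
r=rings(p,T_wc(p,o)); print(*r,sep="\n")
go(436,141.4,185,90)
E
```

```text
t: 16.88
ee_pos: [437.6, 141.9, 305.7]
orientation: [0.0, 3.141, 0.0]
ft_force: [1.1, 0.0, -0.5]
width: 87.5
(np.float64(60.6), array([435.9, 140.6]), array([249., 186.]), 0.26, 12.9)
(np.float64(53.5), array([446.2,  28.6]), array([126., 197.]), 0.48, 12.8)
t16.93 pos [437.9 142.1 306.1] jawyaw 90.0 tilt 0.08 q [ 0.29  0.34  2.06  0.    0.74 -1.28] w 87.9 F [-0.3  0.2 -0. ]
 delta tool m [ 0.0021 -0.0007  0.1211]
 rot tool deg [0.02 0.08 0.01]
```

View pics/w8.png

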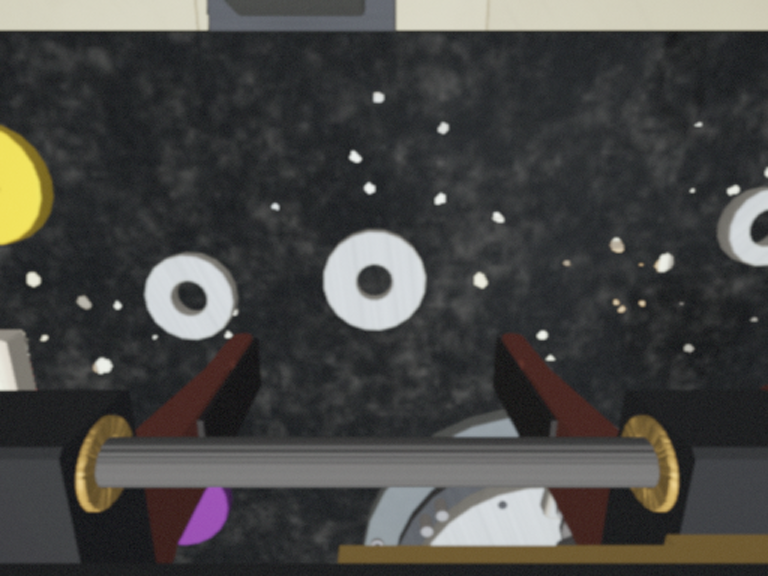

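Ring 62 is at (375,280) in the shown picture, 435.9/140.6 in the world. Descend and grip.

```bash
python3 -m handwheel '[{"gripper":0,"tx":0.0022,"ty":-0.0015,"tz":0.03,"rx":0,"ry":0,"rz":0},{"gripper":0,"tx":0,"ty":0,"tz":0.05,"rx":0,"ry":0,"rz":0},{"gripper":0,"tx":0,"ty":0,"tz":0.03,"rx":0,"ry":0,"rz":0},{"gripper":0,"tx":0,"ty":0,"tz":0.011,"rx":0,"ry":0,"rz":0},{"gripper":0,"tx":0,"ty":0,"tz":0,"rx":0,"ry":0,"rz":0},{"gripper":1,"tx":0,"ty":0,"tz":0,"rx":0,"ry":0,"rz":0},{"gripper":1,"tx":0,"ty":0,"tz":0,"rx":0,"ry":0,"rz":0},{"gripper":1,"tx":0,"ty":0,"tz":0,"rx":0,"ry":0,"rz":0}]'
python3 -m handwheel '[{"gripper":1,"tx":0,"ty":0,"tz":0,"rx":0,"ry":0,"rz":0}]'
python3 - <<'E'
from h import *
go(685.2,266.8,330,90)
E
```

```text
t: 17.92
ee_pos: [434.4, 140.2, 185.6]
orientation: [-0.0, 3.14, 0.001]
ft_force: [0.9, 0.5, 3.4]
width: 61.4
t: 18.05
ee_pos: [434.4, 140.2, 185.6]
orientation: [-0.0, 3.14, 0.001]
ft_force: [-0.1, 0.1, 7.7]
width: 60.7
t18.05 pos [434.4 140.2 185.6] jawyaw 90.0 tilt 0.08 q [ 0.29  0.58  2.1  -0.    0.46 -1.29] w 60.7 F [-0.1  0.1  7.7]
 delta tool m [-0.251   0.1266 -0.144 ]
 rot tool deg [0.02 0.08 0.02]
```

```bash
python3 -m handwheel '[{"gripper":1,"tx":0,"ty":0,"tz":-0.02,"rx":0,"ry":0,"rz":0},{"gripper":1,"tx":0,"ty":0,"tz":-0.045,"rx":0,"ry":0,"rz":0},{"gripper":1,"tx":0,"ty":0,"tz":-0.05,"rx":0,"ry":0,"rz":0},{"gripper":1,"tx":-0.02,"ty":0.01,"tz":-0.03,"rx":0,"ry":0,"rz":0},{"gripper":1,"tx":-0.045,"ty":0.0225,"tz":0,"rx":0,"ry":0,"rz":0},{"gripper":1,"tx":-0.05,"ty":0.025,"tz":0,"rx":0,"ry":0,"rz":0},{"gripper":1,"tx":-0.05,"ty":0.025,"tz":0,"rx":0,"ry":0,"rz":0},{"gripper":1,"tx":-0.05,"ty":0.025,"tz":0,"rx":0,"ry":0,"rz":0}]'
python3 -m handwheel '[{"gripper":1,"tx":-0.036,"ty":0.019,"tz":0,"rx":0,"ry":0,"rz":0},{"gripper":1,"tx":0,"ty":0,"tz":0,"rx":0,"ry":0,"rz":0},{"gripper":1,"tx":0,"ty":0,"tz":0,"rx":0,"ry":0,"rz":0}]'
python3 - <<'E'
from h import *
o=ctrl.get_obs();p=viewer.get_image("wrist");save(p,"w9.png",(150,150,350,300),4);T=T_wc(p,o);z=o["ee_pos"][2]-173
C=cloud(p,T)
print(rings(p,T,z-6,z+8,z,(600,760,180,350)),o["ee_pos"])
for u in (250,251.5):
  for v in(240,244,248,252): print(v,at_z(p,u,v,z,T).round(1))
go(685.2,266.8,310,90)
E
```

```text
t: 19.05
ee_pos: [650.3, 248.3, 329.7]
orientation: [0.0, -3.141, 0.0]
ft_force: [0.6, 0.0, -0.8]
width: 60.5
t: 19.42
ee_pos: [684.2, 266.3, 329.0]
orientation: [0.001, -3.139, 0.001]
ft_force: [-0.5, -0.5, -1.1]
width: 61.1
[(np.float64(60.7), array([684. , 266.8]), array([251., 243.]), 0.82, 156.1)] [684.1529654  266.25671846 329.02811697]
240 [679.8 266.4 156. ]
244 [682.1 266.4 156. ]
248 [684.5 266.4 156. ]
252 [686.8 266.4 156. ]
240 [679.8 267.2 156. ]
244 [682.1 267.2 156. ]
248 [684.5 267.2 156. ]
252 [686.8 267.2 156. ]
t19.48 pos [684.  266.1 329.3] jawyaw 90.0 tilt 0.12 q [ 0.35  0.66  1.41 -0.    1.07 -1.22] w 60.7 F [ 0.6  0.7 -0.5]
 delta tool m [-0.0013  0.0007  0.0193]
 rot tool deg [-0.05 -0.12  0.01]
```

View pics/w9.png

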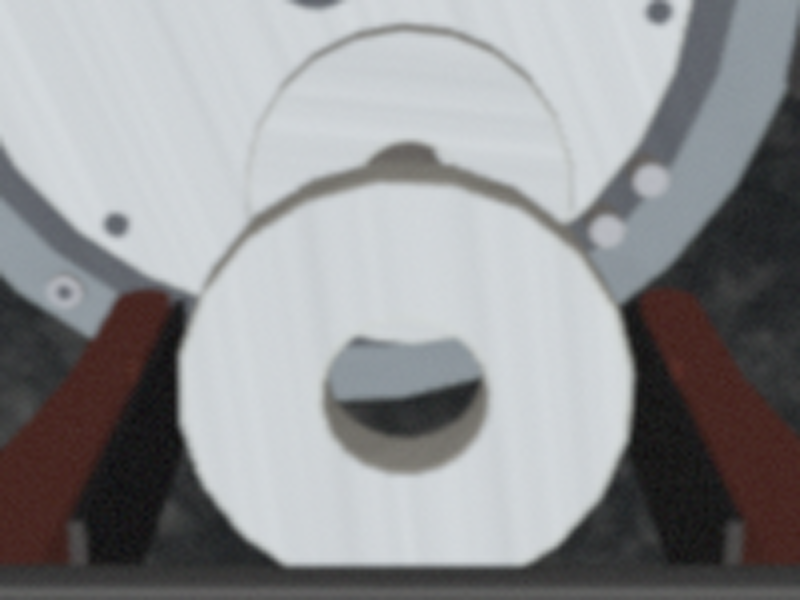

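```bash
python3 -m handwheel '[{"gripper":1,"tx":0,"ty":0.0004,"tz":0.02,"rx":0,"ry":0,"rz":0},{"gripper":1,"tx":0,"ty":0,"tz":0.02,"rx":0,"ry":0,"rz":0},{"gripper":1,"tx":0,"ty":0,"tz":0.01,"rx":0,"ry":0,"rz":0},{"gripper":1,"tx":0,"ty":0,"tz":0.01,"rx":0,"ry":0,"rz":0},{"gripper":1,"tx":0,"ty":0,"tz":0,"rx":0,"ry":0,"rz":0}]'
python3 - <<'E'
from h import *
go(684.2,266.5,240,90)
E
```

```text
t: 20.1
ee_pos: [684.8, 267.0, 268.7]
orientation: [0.0, -3.14, 0.001]
ft_force: [-0.3, 0.4, -1.2]
width: 60.9
t20.10 pos [684.8 267.  268.7] jawyaw 90.0 tilt 0.09 q [ 0.36  0.73  1.43  0.    0.98 -1.22] w 60.9 F [-0.3  0.4 -1.2]
 delta tool m [ 0.0006 -0.0005  0.0287]
 rot tool deg [-0.03 -0.09  0.01]
```

```bash
python3 -m handwheel '[{"gripper":1,"tx":0.0004,"ty":-0.0003,"tz":0.015,"rx":0,"ry":0,"rz":0},{"gripper":1,"tx":0,"ty":0,"tz":0.009,"rx":0,"ry":0,"rz":0},{"gripper":1,"tx":0,"ty":0,"tz":0.004,"rx":0,"ry":0,"rz":0},{"gripper":1,"tx":0,"ty":0,"tz":0,"rx":0,"ry":0,"rz":0}]'
python3 -m handwheel '[{"gripper":0.8,"tx":0,"ty":0,"tz":0.0,"rx":0,"ry":0,"rz":0},{"gripper":0,"tx":0,"ty":0,"tz":0,"rx":0,"ry":0,"rz":0},{"gripper":0,"tx":0,"ty":0,"tz":0,"rx":0,"ry":0,"rz":0},{"gripper":0,"tx":0,"ty":0,"tz":-0.02,"rx":0,"ry":0,"rz":0},{"gripper":0,"tx":0,"ty":0,"tz":-0.045,"rx":0,"ry":0,"rz":0},{"gripper":0,"tx":0.04,"ty":0,"tz":-0.045,"rx":0,"ry":0,"rz":0},{"gripper":0,"tx":0,"ty":0,"tz":0,"rx":0,"ry":0,"rz":0},{"gripper":0,"tx":0,"ty":0,"tz":0,"rx":0,"ry":0,"rz":0}]'
python3 - <<'E'
from h import *
o=ctrl.get_obs();p=viewer.get_image("wrist");save(p,"w10.png",s=1.5);T=T_wc(p,o)
C=cloud(p,T)
print(rings(p,T,61,73,66,(600,760,180,350)))
go(446.2,28.6,305,90)
E
```

```text
t: 20.6
ee_pos: [684.8, 266.8, 241.6]
orientation: [0.001, -3.141, 0.0]
ft_force: [-0.2, 0.0, -1.2]
width: 61.1
t: 21.6
ee_pos: [644.8, 266.8, 352.9]
orientation: [-0.001, 3.14, 0.001]
ft_force: [0.1, -0.2, 0.2]
width: 87.9
[(np.float64(61.1), array([685.8, 267.3]), array([251., 231.]), 0.31, 66.8)]
t21.65 pos [644.9 266.6 351.7] jawyaw 90.0 tilt 0.01 q [ 0.38  0.58  1.49 -0.    1.07 -1.2 ] w 88.1 F [ 0.6 -0.3 -0.9]
 delta tool m [ 0.1987 -0.238   0.0468]
 rot tool deg [-0.01 -0.    0.01]
```

View pics/w10.png

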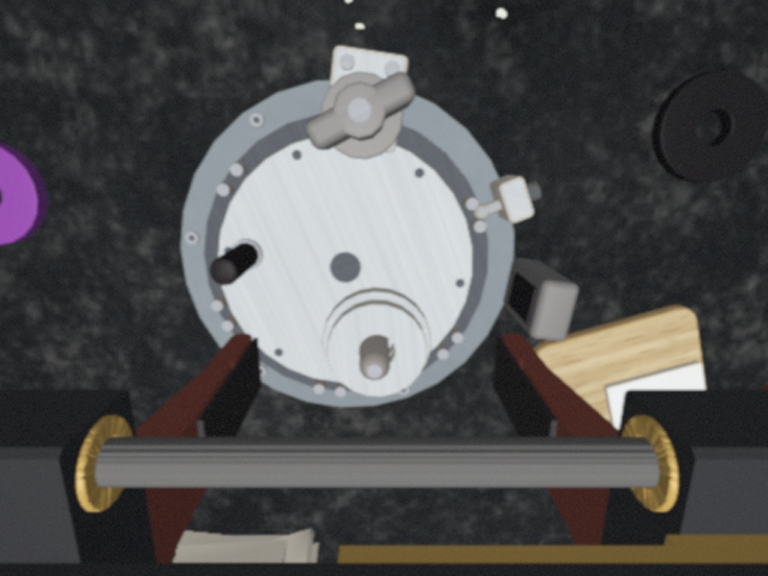

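Ring 62 home on ring 70 (top z 66.8, centred). On to ring 54.

```bash
python3 -m handwheel '[{"gripper":0,"tx":0.033,"ty":-0.04,"tz":0,"rx":0,"ry":0,"rz":0},{"gripper":0,"tx":0.04,"ty":-0.047,"tz":0,"rx":0,"ry":0,"rz":0},{"gripper":0,"tx":0.04,"ty":-0.047,"tz":0,"rx":0,"ry":0,"rz":0},{"gripper":0,"tx":0.04,"ty":-0.047,"tz":0.01,"rx":0,"ry":0,"rz":0},{"gripper":0,"tx":0.04,"ty":-0.047,"tz":0.02,"rx":0,"ry":0,"rz":0},{"gripper":0,"tx":0.006,"ty":-0.01,"tz":0.017,"rx":0,"ry":0,"rz":0},{"gripper":0,"tx":0,"ty":0,"tz":0,"rx":0,"ry":0,"rz":0},{"gripper":0,"tx":0,"ty":0,"tz":0,"rx":0,"ry":0,"rz":0}]'
python3 - <<'E'
from h import *
o=ctrl.get_obs();p=viewer.get_image("wrist");save(p,"w11.png",s=1.5)
r=rings(p,T_wc(p,o)); print(*r,sep="\n")
go(446.2,28.6,185,90)
E
```

```text
t: 22.65
ee_pos: [448.3, 30.7, 305.6]
orientation: [-0.0, 3.141, 0.0]
ft_force: [-0.1, 0.4, 0.1]
width: 87.8
(np.float64(52.6), array([446.2,  27.6]), array([247., 186.]), 0.29, 12.8)
t22.70 pos [448.3  30.9 305.8] jawyaw 90.0 tilt 0.04 q [ 0.04  0.33  2.08  0.    0.73 -1.53] w 87.9 F [ 1.1  1.2 -0.5]
 delta tool m [ 0.0022 -0.0023  0.1208]
 rot tool deg [0.   0.04 0.04]
```

View pics/w11.png

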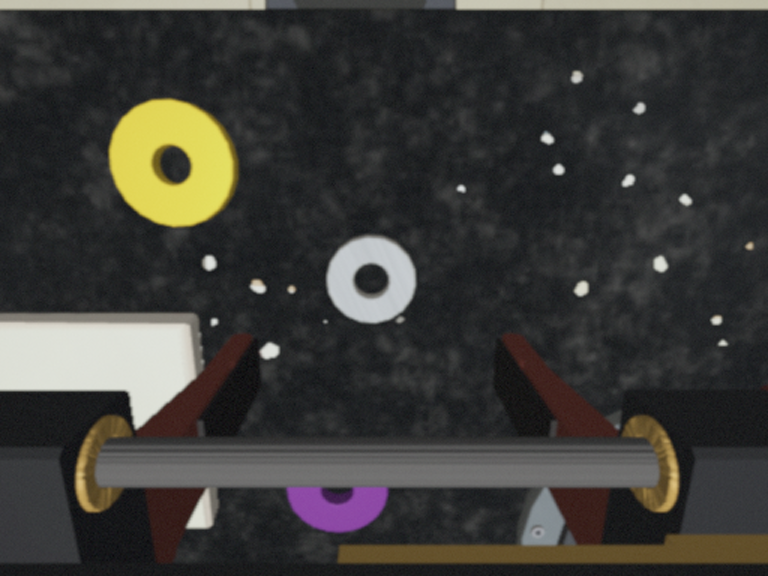

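```bash
python3 -m handwheel '[{"gripper":0,"tx":0.0012,"ty":-0.0031,"tz":0.03,"rx":0,"ry":0,"rz":0},{"gripper":0,"tx":0,"ty":0,"tz":0.05,"rx":0,"ry":0,"rz":0},{"gripper":0,"tx":0,"ty":0,"tz":0.03,"rx":0,"ry":0,"rz":0},{"gripper":0,"tx":0,"ty":0,"tz":0.0105,"rx":0,"ry":0,"rz":0},{"gripper":0,"tx":0,"ty":0,"tz":0,"rx":0,"ry":0,"rz":0},{"gripper":1,"tx":0,"ty":0,"tz":0,"rx":0,"ry":0,"rz":0},{"gripper":1,"tx":0,"ty":0,"tz":0,"rx":0,"ry":0,"rz":0},{"gripper":1,"tx":0,"ty":0,"tz":0,"rx":0,"ry":0,"rz":0}]'
python3 -m handwheel '[{"gripper":1,"tx":0,"ty":0,"tz":0,"rx":0,"ry":0,"rz":0},{"gripper":1,"tx":0,"ty":0,"tz":0,"rx":0,"ry":0,"rz":0}]'
python3 - <<'E'
from h import *
go(685.2,266.8,330,90)
E
```

```text
t: 23.7
ee_pos: [446.3, 27.3, 185.8]
orientation: [-0.0, 3.14, 0.0]
ft_force: [-0.3, 0.7, -0.5]
width: 60.9
t: 23.95
ee_pos: [446.2, 27.3, 185.5]
orientation: [-0.0, 3.141, 0.0]
ft_force: [-1.0, 1.1, 7.6]
width: 52.6
t23.95 pos [446.2  27.3 185.5] jawyaw 90.0 tilt 0.04 q [ 0.03  0.58  2.12 -0.    0.45 -1.54] w 52.6 F [-1.   1.1  7.6]
 delta tool m [-0.2391  0.2394 -0.1443]
 rot tool deg [0.   0.04 0.01]
```

```bash
python3 -m handwheel '[{"gripper":1,"tx":0,"ty":0,"tz":-0.02,"rx":0,"ry":0,"rz":0},{"gripper":1,"tx":0,"ty":0,"tz":-0.045,"rx":0,"ry":0,"rz":0},{"gripper":1,"tx":0,"ty":0,"tz":-0.05,"rx":0,"ry":0,"rz":0},{"gripper":1,"tx":-0.015,"ty":0.015,"tz":-0.029,"rx":0,"ry":0,"rz":0},{"gripper":1,"tx":-0.035,"ty":0.035,"tz":0,"rx":0,"ry":0,"rz":0},{"gripper":1,"tx":-0.04,"ty":0.04,"tz":0,"rx":0,"ry":0,"rz":0},{"gripper":1,"tx":-0.04,"ty":0.04,"tz":0,"rx":0,"ry":0,"rz":0},{"gripper":1,"tx":-0.04,"ty":0.04,"tz":0,"rx":0,"ry":0,"rz":0}]'
python3 -m handwheel '[{"gripper":1,"tx":-0.04,"ty":0.04,"tz":0,"rx":0,"ry":0,"rz":0},{"gripper":1,"tx":-0.029,"ty":0.029,"tz":0,"rx":0,"ry":0,"rz":0},{"gripper":1,"tx":0,"ty":0,"tz":0,"rx":0,"ry":0,"rz":0},{"gripper":1,"tx":0,"ty":0,"tz":0,"rx":0,"ry":0,"rz":0}]'
python3 - <<'E'
from h import *
o=ctrl.get_obs();p=viewer.get_image("wrist");save(p,"w12.png",(150,150,350,300),4);T=T_wc(p,o);z=o["ee_pos"][2]-173
C=cloud(p,T)
print(rings(p,T,z-6,z+8,z,(600,760,180,350)),o["ee_pos"])
print([at_z(p,251.3,v,z,T).round(1)[0] for v in(248,250)])
go(685.2,266.8,310,90)
E
```

```text
t: 24.95
ee_pos: [616.8, 198.7, 328.7]
orientation: [0.0, -3.141, 0.0]
ft_force: [-0.1, -0.1, -1.1]
width: 52.6
t: 25.45
ee_pos: [684.2, 265.9, 328.1]
orientation: [0.0, -3.139, 0.002]
ft_force: [0.2, 0.8, -1.0]
width: 53.2
[(np.float64(53.2), array([682.9, 266.3]), array([251., 243.]), 0.31, 155.2)] [684.15694482 265.85506921 328.06726187]
[np.float64(684.5), np.float64(685.6)]
t25.50 pos [684.1 265.5 328.4] jawyaw 90.0 tilt 0.13 q [ 0.35  0.66  1.41 -0.    1.07 -1.22] w 52.9 F [ 0.3  0.3 -0.7]
 delta tool m [-0.0012  0.0013  0.0184]
 rot tool deg [-0.05 -0.12 -0.01]
```

View pics/w12.png

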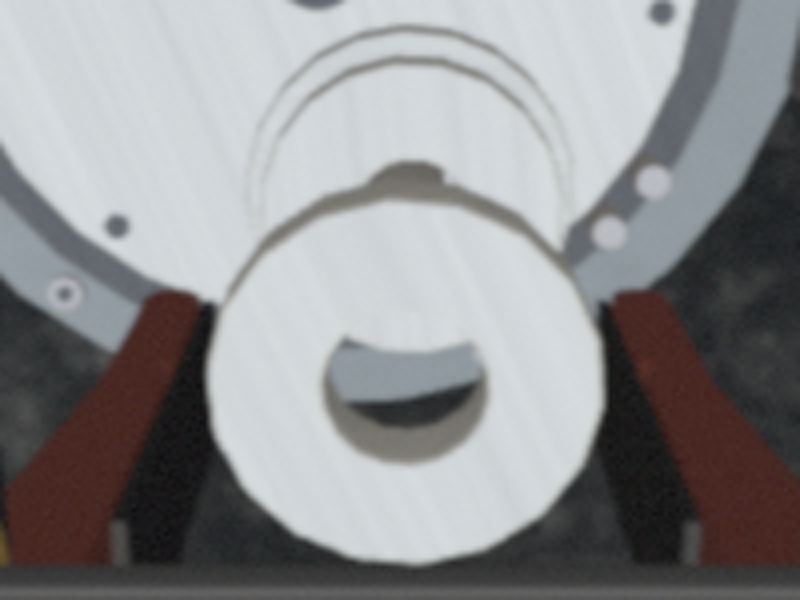

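```bash
python3 -m handwheel '[{"gripper":1,"tx":-0.0011,"ty":0.0009,"tz":0.015,"rx":0,"ry":0,"rz":0},{"gripper":1,"tx":0,"ty":0,"tz":0.02,"rx":0,"ry":0,"rz":0},{"gripper":1,"tx":0,"ty":0,"tz":0.01,"rx":0,"ry":0,"rz":0},{"gripper":1,"tx":0,"ty":0,"tz":0.01,"rx":0,"ry":0,"rz":0},{"gripper":1,"tx":0,"ty":0,"tz":0,"rx":0,"ry":0,"rz":0}]'
python3 - <<'E'
from h import *
go(685.8,266.6,252.5,90)
E
```

```text
t: 26.12
ee_pos: [685.8, 267.2, 272.9]
orientation: [0.0, -3.14, 0.001]
ft_force: [0.3, -0.3, -1.3]
width: 52.9
t26.12 pos [685.8 267.2 272.9] jawyaw 90.0 tilt 0.11 q [ 0.36  0.73  1.43  0.    0.99 -1.22] w 52.9 F [ 0.3 -0.3 -1.3]
 delta tool m [-0.     -0.0005  0.0204]
 rot tool deg [-0.04 -0.1   0.01]
```

```bash
python3 -m handwheel '[{"gripper":1,"tx":0,"ty":-0.0003,"tz":0.01,"rx":0,"ry":0,"rz":0},{"gripper":1,"tx":0,"ty":0,"tz":0.007,"rx":0,"ry":0,"rz":0},{"gripper":1,"tx":0,"ty":0,"tz":0.003,"rx":0,"ry":0,"rz":0},{"gripper":1,"tx":0,"ty":0,"tz":0,"rx":0,"ry":0,"rz":0}]'
python3 -m handwheel '[{"gripper":0.8,"tx":0,"ty":0,"tz":0.0,"rx":0,"ry":0,"rz":0},{"gripper":0,"tx":0,"ty":0,"tz":0,"rx":0,"ry":0,"rz":0},{"gripper":0,"tx":0,"ty":0,"tz":0,"rx":0,"ry":0,"rz":0},{"gripper":0,"tx":0,"ty":0,"tz":-0.02,"rx":0,"ry":0,"rz":0},{"gripper":0,"tx":0,"ty":0,"tz":-0.04,"rx":0,"ry":0,"rz":0},{"gripper":0,"tx":0.04,"ty":0,"tz":-0.04,"rx":0,"ry":0,"rz":0},{"gripper":0,"tx":0,"ty":0,"tz":0,"rx":0,"ry":0,"rz":0},{"gripper":0,"tx":0,"ty":0,"tz":0,"rx":0,"ry":0,"rz":0}]'
python3 - <<'E'
from h import *
o=ctrl.get_obs();p=viewer.get_image("wrist");save(p,"w13.png",s=1.5);T=T_wc(p,o)
print(rings(p,T,73,85,78,(600,760,180,350)))
go(402.9,370.2,305,0)
p=viewer.get_image("top");save(p,"t2.png",s=1.5)
print(rings(p,T_wc(p),5,17))
E
```

```text
t: 26.62
ee_pos: [686.1, 267.0, 253.8]
orientation: [0.0, -3.141, 0.0]
ft_force: [-0.1, -0.7, -1.4]
width: 53.1
t: 27.62
ee_pos: [646.3, 267.0, 355.0]
orientation: [-0.001, 3.14, 0.001]
ft_force: [-0.1, 0.1, -0.5]
width: 87.5
[(np.float64(53.3), array([685.6, 267.6]), array([251., 235.]), 0.33, 78.8)]
t27.68 pos [646.4 266.9 354. ] jawyaw 90.0 tilt 0.01 q [ 0.37  0.58  1.49 -0.    1.07 -1.2 ] w 88.0 F [-0.6 -0.5 -1. ]
 delta tool m [0.2435 0.1034 0.0489]
 rot tool deg [-1.000e-02 -0.000e+00 -8.999e+01]
[(np.float64(42.4), array([403.8, 371.6]), array([213., 231.]), 0.63, 12.0)]
```

View pics/w13.png

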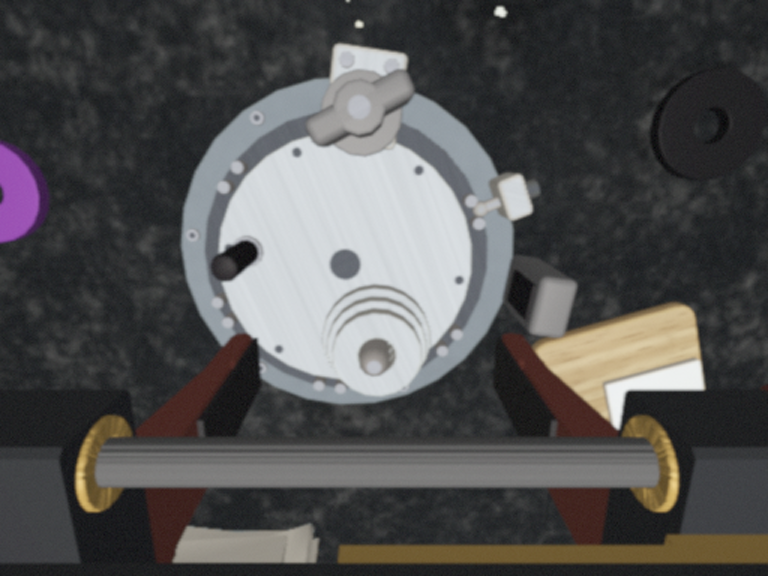

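View pics/t2.png

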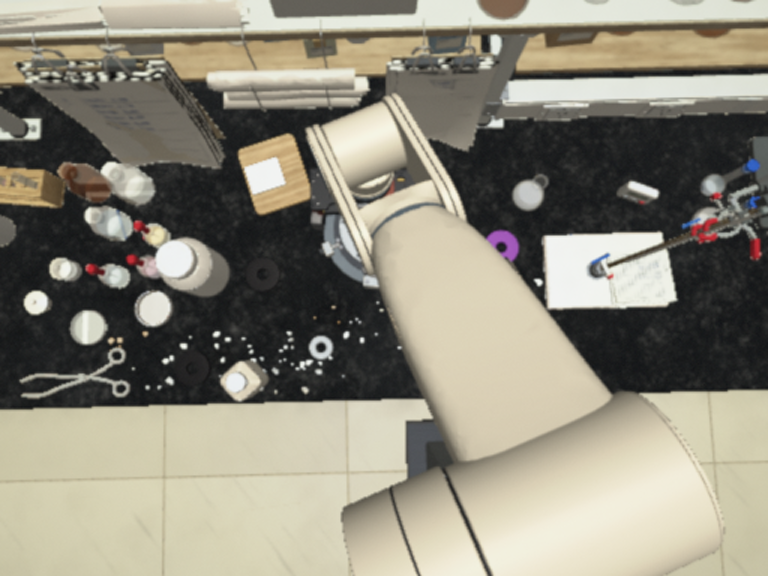

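```bash
python3 -m handwheel '[{"gripper":0,"tx":0.03,"ty":0.0125,"tz":0,"rx":0,"ry":0,"rz":0},{"gripper":0,"tx":0.05,"ty":0.021,"tz":0,"rx":0,"ry":0,"rz":0},{"gripper":0,"tx":0.05,"ty":0.021,"tz":0,"rx":0,"ry":0,"rz":0},{"gripper":0,"tx":0.05,"ty":0.021,"tz":0.0,"rx":0,"ry":0,"rz":0},{"gripper":0,"tx":0.05,"ty":0.021,"tz":0.0,"rx":0,"ry":0,"rz":0},{"gripper":0,"tx":0.0135,"ty":0.0069,"tz":0.01,"rx":0,"ry":0,"rz":9},{"gripper":0,"tx":0,"ty":0,"tz":0.01,"rx":0,"ry":0,"rz":9},{"gripper":0,"tx":0,"ty":0,"tz":0.01,"rx":0,"ry":0,"rz":9}]'
python3 -m handwheel '[{"gripper":0,"tx":0,"ty":0,"tz":0.01,"rx":0,"ry":0,"rz":9},{"gripper":0,"tx":0,"ty":0,"tz":0.009,"rx":0,"ry":0,"rz":9},{"gripper":0,"tx":0,"ty":0,"tz":0,"rx":0,"ry":0,"rz":0},{"gripper":0,"tx":0,"ty":0,"tz":0,"rx":0,"ry":0,"rz":0}]'
python3 - <<'E'
from h import *
o=ctrl.get_obs();p=viewer.get_image("wrist");save(p,"w14.png",s=1.5)
r=rings(p,T_wc(p,o)); print(*r,sep="\n")
go(*r[0][1],185,45)
E
```

```text
t: 28.72
ee_pos: [402.6, 370.6, 322.7]
orientation: [-0.74, -3.052, 0.002]
ft_force: [-0.1, -0.2, -0.4]
width: 87.7
t: 29.22
ee_pos: [402.8, 370.4, 304.7]
orientation: [-1.198, -2.904, 0.001]
ft_force: [-0.6, -0.5, 0.8]
width: 87.9
(np.float64(44.8), array([402.8, 371.8]), array([251., 188.]), 0.41, 12.8)
t29.27 pos [402.9 370.4 305. ] jawyaw 45.1 tilt 0.01 q [ 0.72  0.45  1.87 -0.    0.82 -0.07] w 88.0 F [-0.7  0.1 -0.3]
 delta tool m [0.001 0.001 0.12 ]
 rot tool deg [-0.01  0.    0.14]
```

View pics/w14.png

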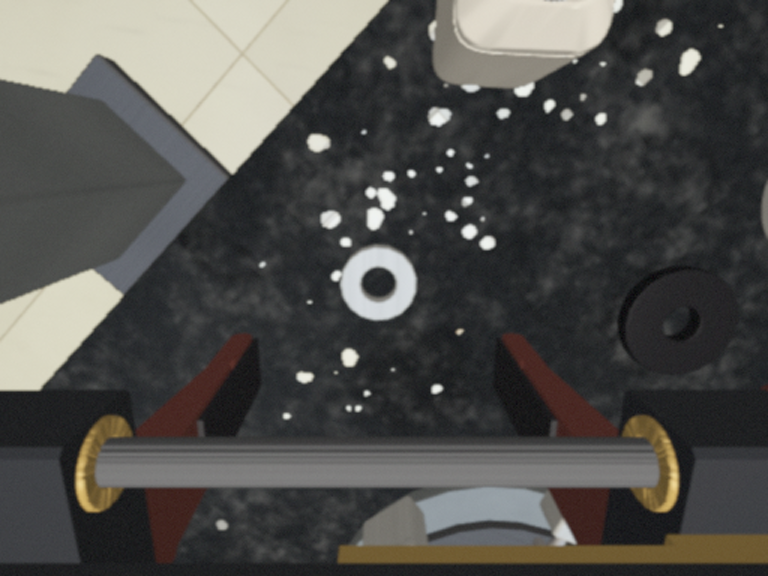

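```bash
python3 -m handwheel '[{"gripper":0,"tx":0.0005,"ty":0.001,"tz":0.03,"rx":0,"ry":0,"rz":0},{"gripper":0,"tx":0,"ty":0,"tz":0.05,"rx":0,"ry":0,"rz":0},{"gripper":0,"tx":0,"ty":0,"tz":0.03,"rx":0,"ry":0,"rz":0},{"gripper":0,"tx":0,"ty":0,"tz":0.0095,"rx":0,"ry":0,"rz":0},{"gripper":0,"tx":0,"ty":0,"tz":0,"rx":0,"ry":0,"rz":0},{"gripper":1,"tx":0,"ty":0,"tz":0,"rx":0,"ry":0,"rz":0},{"gripper":1,"tx":0,"ty":0,"tz":0,"rx":0,"ry":0,"rz":0},{"gripper":1,"tx":0,"ty":0,"tz":0,"rx":0,"ry":0,"rz":0}]'
python3 -m handwheel '[{"gripper":1,"tx":0,"ty":0,"tz":0,"rx":0,"ry":0,"rz":0},{"gripper":1,"tx":0,"ty":0,"tz":0,"rx":0,"ry":0,"rz":0}]'
python3 - <<'E'
from h import *
go(685.2,266.8,330,90)
E
```

```text
t: 30.28
ee_pos: [403.1, 371.6, 186.4]
orientation: [1.202, 2.902, 0.002]
ft_force: [1.1, 0.1, -0.3]
width: 61.1
t: 30.52
ee_pos: [403.0, 371.4, 185.8]
orientation: [1.202, 2.903, 0.0]
ft_force: [-0.3, 0.2, 1.6]
width: 44.2
t30.52 pos [403.  371.4 185.8] jawyaw 45.0 tilt 0.02 q [ 0.72  0.65  1.9  -0.    0.59 -0.06] w 44.2 F [-0.3  0.2  1.6]
 delta tool m [-0.2736  0.1256 -0.1442]
 rot tool deg [ 1.000e-02  1.000e-02 -4.498e+01]
```

```bash
python3 -m handwheel '[{"gripper":1,"tx":0,"ty":0,"tz":-0.02,"rx":0,"ry":0,"rz":0},{"gripper":1,"tx":0,"ty":0,"tz":-0.045,"rx":0,"ry":0,"rz":0},{"gripper":1,"tx":0,"ty":0,"tz":-0.05,"rx":0,"ry":0,"rz":0},{"gripper":1,"tx":0,"ty":0,"tz":-0.029,"rx":0,"ry":0,"rz":-9},{"gripper":1,"tx":0,"ty":0,"tz":0,"rx":0,"ry":0,"rz":-9},{"gripper":1,"tx":0,"ty":0,"tz":0,"rx":0,"ry":0,"rz":-9},{"gripper":1,"tx":0,"ty":0,"tz":0,"rx":0,"ry":0,"rz":-9},{"gripper":1,"tx":0,"ty":0,"tz":0,"rx":0,"ry":0,"rz":-9}]'
python3 -m handwheel '[{"gripper":1,"tx":-0.03,"ty":-0.011,"tz":0,"rx":0,"ry":0,"rz":0},{"gripper":1,"tx":-0.05,"ty":-0.0185,"tz":0,"rx":0,"ry":0,"rz":0},{"gripper":1,"tx":-0.05,"ty":-0.0185,"tz":0,"rx":0,"ry":0,"rz":0},{"gripper":1,"tx":-0.05,"ty":-0.0185,"tz":0,"rx":0,"ry":0,"rz":0},{"gripper":1,"tx":-0.05,"ty":-0.0185,"tz":0,"rx":0,"ry":0,"rz":0},{"gripper":1,"tx":-0.05,"ty":-0.0185,"tz":0,"rx":0,"ry":0,"rz":0},{"gripper":1,"tx":0,"ty":0,"tz":0,"rx":0,"ry":0,"rz":0},{"gripper":1,"tx":0,"ty":0,"tz":0,"rx":0,"ry":0,"rz":0}]'
python3 - <<'E'
from h import *
o=ctrl.get_obs();p=viewer.get_image("wrist");save(p,"w15.png",(150,150,350,300),4);T=T_wc(p,o);z=o["ee_pos"][2]-173
print(rings(p,T,z-6,z+8,z,(600,760,180,350)),o["ee_pos"])
go(685.2,266.8,310,90)
E
```

```text
t: 31.52
ee_pos: [402.8, 371.3, 330.9]
orientation: [-0.009, 3.141, 0.001]
ft_force: [-0.5, -0.0, -1.1]
width: 44.4
t: 32.52
ee_pos: [682.3, 267.8, 330.0]
orientation: [-0.0, -3.141, 0.0]
ft_force: [-1.0, 0.7, -0.1]
width: 44.3
[(np.float64(45.3), array([681.6, 268.4]), array([251., 244.]), 0.33, 156.9)] [682.31317914 267.77799279 330.02467975]
t32.58 pos [681.9 268.2 330. ] jawyaw 90.0 tilt 0.05 q [ 0.36  0.66  1.41  0.    1.07 -1.21] w 44.7 F [-0.8  0.4 -0.7]
 delta tool m [-0.0033 -0.0014  0.02  ]
 rot tool deg [-0.   -0.05  0.04]
```

View pics/w15.png

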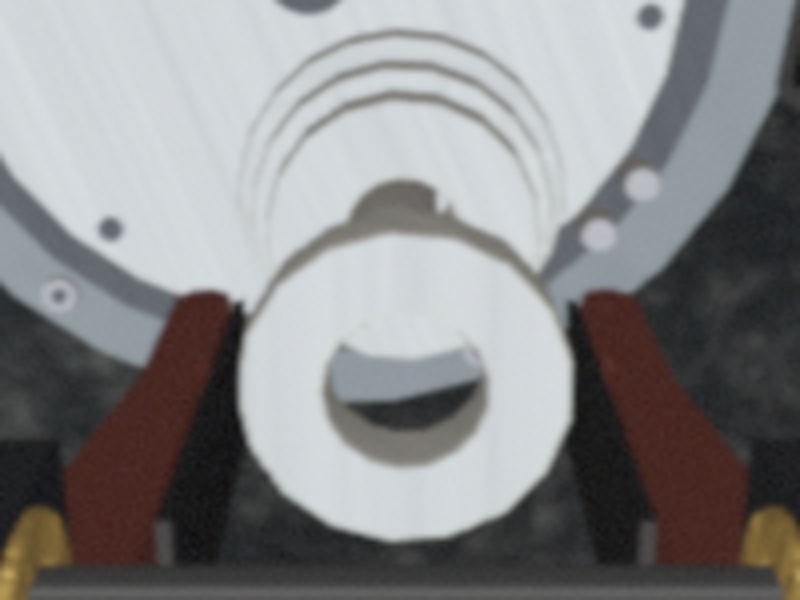

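```bash
python3 -m handwheel '[{"gripper":1,"tx":-0.0034,"ty":-0.0013,"tz":0.01,"rx":0,"ry":0,"rz":0},{"gripper":1,"tx":0,"ty":0,"tz":0.02,"rx":0,"ry":0,"rz":0},{"gripper":1,"tx":0,"ty":0,"tz":0.01,"rx":0,"ry":0,"rz":0},{"gripper":1,"tx":0,"ty":0,"tz":0.01,"rx":0,"ry":0,"rz":0},{"gripper":1,"tx":0,"ty":0,"tz":0.006,"rx":0,"ry":0,"rz":0},{"gripper":1,"tx":0,"ty":0,"tz":0,"rx":0,"ry":0,"rz":0}]'
python3 - <<'E'
from h import *
go(685.7,266.7,265,90)
E
```

```text
t: 33.33
ee_pos: [686.2, 266.6, 273.0]
orientation: [0.0, -3.141, 0.0]
ft_force: [-0.5, -0.4, -0.3]
width: 44.6
t33.33 pos [686.2 266.6 273. ] jawyaw 90.0 tilt 0.05 q [ 0.35  0.73  1.43 -0.    0.99 -1.22] w 44.6 F [-0.5 -0.4 -0.3]
 delta tool m [0.0005 0.0001 0.008 ]
 rot tool deg [-0.02 -0.05  0.01]
```

```bash
python3 -m handwheel '[{"gripper":1,"tx":0.0003,"ty":0,"tz":0.004,"rx":0,"ry":0,"rz":0},{"gripper":1,"tx":0,"ty":0,"tz":0.0025,"rx":0,"ry":0,"rz":0},{"gripper":1,"tx":0,"ty":0,"tz":0,"rx":0,"ry":0,"rz":0},{"gripper":0.8,"tx":0,"ty":0,"tz":0.0,"rx":0,"ry":0,"rz":0},{"gripper":0,"tx":0,"ty":0,"tz":0,"rx":0,"ry":0,"rz":0},{"gripper":0,"tx":0,"ty":0,"tz":0,"rx":0,"ry":0,"rz":0}]'
python3 -m handwheel '[{"gripper":0,"tx":0,"ty":0,"tz":-0.02,"rx":0,"ry":0,"rz":0},{"gripper":0,"tx":0,"ty":0,"tz":-0.035,"rx":0,"ry":0,"rz":0},{"gripper":0,"tx":0.04,"ty":0,"tz":-0.035,"rx":0,"ry":0,"rz":0},{"gripper":0,"tx":0,"ty":0,"tz":0,"rx":0,"ry":0,"rz":0},{"gripper":0,"tx":0,"ty":0,"tz":0,"rx":0,"ry":0,"rz":0}]'
python3 - <<'E'
from h import *
o=ctrl.get_obs();p=viewer.get_image("wrist");save(p,"w16.png",s=1.5);T=T_wc(p,o)
print(rings(p,T,85,95,90,(600,760,180,350)));C=cloud(p,T)
print([c[0].max(0) for c in comps(C,70,120,(660,710,240,300))])
q=comps(C,82,130,(610,650,160,210),10);[print(a[0].mean(0),a[0].max(0),a[0].min(0)) for a in q]
go()
E
```

```text
t: 34.08
ee_pos: [686.1, 266.7, 267.3]
orientation: [-0.0, 3.141, 0.0]
ft_force: [1.3, 0.2, -0.4]
width: 61.2
t: 34.7
ee_pos: [646.3, 266.7, 358.0]
orientation: [-0.001, 3.14, 0.001]
ft_force: [0.3, -0.3, -0.4]
width: 87.8
[(np.float64(45.3), array([685.9, 267.2]), array([250., 240.]), 0.33, 90.7)]
[array([709.37826915, 293.85115235,  98.66551379])]
[629.22704733 187.35441255  91.28749711] [637.43506929 193.94187071  94.53499698] [622.39570255 178.97145606  82.04236209]
t34.75 pos [646.4 266.6 357.1] jawyaw 90.0 tilt 0.01 q [ 0.37  0.58  1.48 -0.    1.08 -1.2 ] w 88.0 F [ 0.3 -1.5  0.2]
 delta tool m [0. 0. 0.]
```

View pics/w16.png

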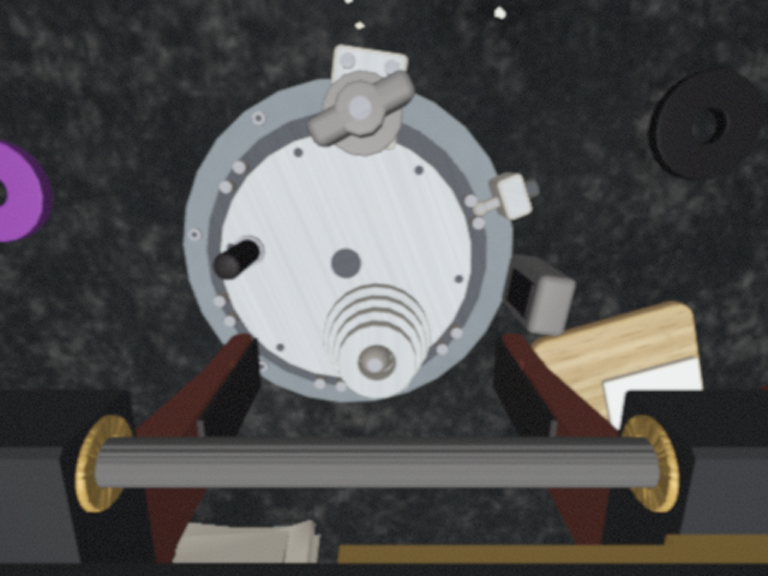

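```bash
python3 - <<'E'
from h import *
p=viewer.get_image("scene");save(p,"s2.png",s=1.5)
C=cloud(p,T_wc(p))
p=viewer.get_image("top");C2=cloud(p,T_wc(p))
for C in (C,C2):
  for y0 in range(80,380,30):
    m=(C[...,0]>705)&(C[...,0]<850)&(C[...,1]>y0)&(C[...,1]<y0+30)&(C[...,2]>110)&(C[...,2]<350)
    q=C[m]; print(y0,len(q),q[:,0].min().round() if len(q) else None,np.percentile(q[:,0],5).round() if len(q) else None)
E
```

```text
80 13 783.0 783.0
110 10 785.0 786.0
140 26 786.0 787.0
170 173 788.0 792.0
200 367 781.0 795.0
230 95 774.0 799.0
260 96 790.0 791.0
290 196 789.0 792.0
320 232 782.0 787.0
350 224 789.0 792.0
80 573 778.0 785.0
110 520 790.0 794.0
140 512 790.0 794.0
170 371 795.0 799.0
200 203 801.0 802.0
230 34 814.0 815.0
260 200 795.0 796.0
290 332 795.0 796.0
320 331 783.0 795.0
350 338 795.0 797.0
```

View pics/s2.png

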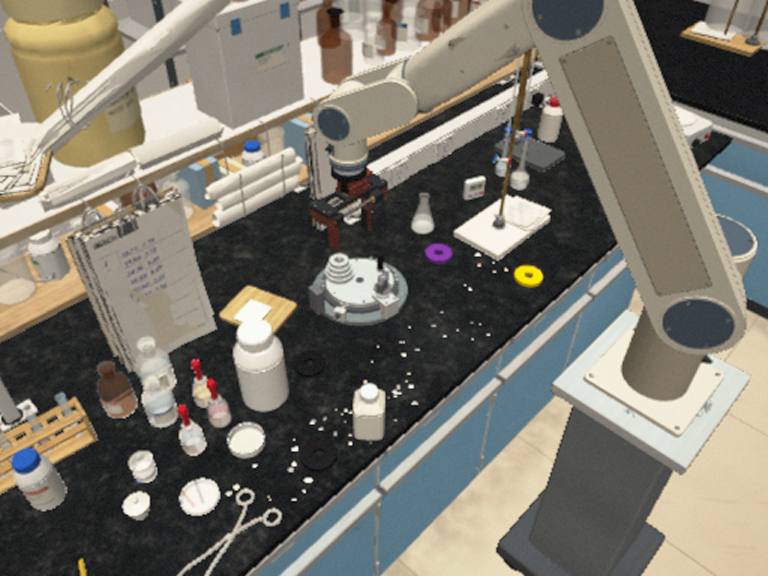

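```bash
python3 -m handwheel '[{"gripper":0.5,"tx":0.0082,"ty":-0.04,"tz":0,"rx":0,"ry":0,"rz":0},{"gripper":0.5,"tx":0.0082,"ty":-0.0396,"tz":0,"rx":0,"ry":0,"rz":0},{"gripper":0.5,"tx":0,"ty":0,"tz":0,"rx":0,"ry":0,"rz":10},{"gripper":0.5,"tx":0,"ty":0,"tz":0,"rx":0,"ry":0,"rz":10},{"gripper":0.5,"tx":0,"ty":0,"tz":0.02,"rx":0,"ry":0,"rz":0},{"gripper":0.5,"tx":0,"ty":0,"tz":0.02,"rx":0,"ry":0,"rz":0},{"gripper":0.5,"tx":0,"ty":0,"tz":0,"rx":0,"ry":0,"rz":0}]'
python3 - <<'E'
from h import *
go(630,187,240,70)
o=ctrl.get_obs();p=viewer.get_image("wrist");save(p,"w17.png",s=1.5)
E
```

```text
t: 35.72
ee_pos: [628.7, 186.9, 313.6]
orientation: [-0.541, -3.089, 0.004]
ft_force: [-0.7, 0.1, -0.5]
width: 44.0
t35.73 pos [628.7 186.9 313.6] jawyaw 70.1 tilt 0.33 q [ 0.27  0.57  1.61 -0.    0.96 -0.95] w 44.0 F [-0.7  0.1 -0.5]
 delta tool m [-0.0015  0.0008  0.0736]
 rot tool deg [-0.19 -0.27  0.13]
```

View pics/w17.png

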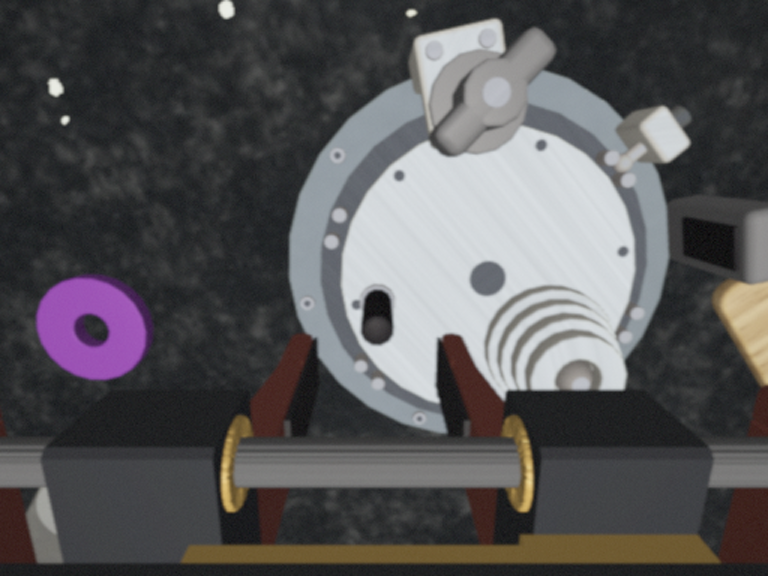

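```bash
python3 -m handwheel '[{"gripper":0.5,"tx":0,"ty":0,"tz":0.03,"rx":0,"ry":0,"rz":0},{"gripper":0.5,"tx":0,"ty":0,"tz":0.03,"rx":0,"ry":0,"rz":0},{"gripper":0.5,"tx":0,"ty":0,"tz":0.015,"rx":0,"ry":0,"rz":0},{"gripper":0.6,"tx":0,"ty":0,"tz":0,"rx":0,"ry":0,"rz":0},{"gripper":1,"tx":0,"ty":0,"tz":0,"rx":0,"ry":0,"rz":0},{"gripper":1,"tx":0,"ty":0,"tz":0,"rx":0,"ry":0,"rz":0},{"gripper":1,"tx":0,"ty":0,"tz":0,"rx":0,"ry":0,"rz":0},{"gripper":1,"tx":0,"ty":0,"tz":0,"rx":0,"ry":0,"rz":0}]'
python3 - <<'E'
from h import *
go(630,187,240,70)
# arc plan
c=np.array([638.9,248.1]);P=[c+62*np.array([np.cos(a),np.sin(a)]) for a in np.radians(np.arange(261.9,322.5,5))]
a=np.radians(70);Y=np.array([np.cos(a),np.sin(a)]);X=np.array([-Y[1],Y[0]])
for i in range(len(P)-1):
    d=P[i+1]-P[i];print((261.9+5*(i+1)),P[i+1].round(1),"tx %.4f ty %.4f"%(d@X/1000,d@Y/1000))
E
```

```text
t: 36.78
ee_pos: [629.8, 185.9, 243.3]
orientation: [0.545, 3.093, -0.003]
ft_force: [-1.0, -7.1, 4.9]
width: 15.5
t36.77 pos [629.8 185.9 243.3] jawyaw 70.0 tilt 0.1 q [ 0.27  0.67  1.64 -0.    0.83 -0.95] w 15.5 F [-1.  -7.1  4.9]
 delta tool m [0.0002 0.0011 0.0033]
 rot tool deg [-0.09  0.05  0.03]
266.9 [635.5 186.2] tx -0.0052 ty 0.0013
271.9 [641.  186.1] tx -0.0051 ty 0.0018
276.9 [646.3 186.5] tx -0.0049 ty 0.0022
281.9 [651.7 187.4] tx -0.0047 ty 0.0027
286.9 [656.9 188.8] tx -0.0045 ty 0.0031
291.9 [662.  190.6] tx -0.0042 ty 0.0034
296.9 [667.  192.8] tx -0.0039 ty 0.0038
301.9 [671.7 195.5] tx -0.0035 ty 0.0041
306.9 [676.1 198.5] tx -0.0031 ty 0.0044
311.9 [680.3 202. ] tx -0.0028 ty 0.0047
316.9 [684.2 205.7] tx -0.0023 ty 0.0049
321.9 [687.7 209.8] tx -0.0019 ty 0.0051
```

```bash
python3 -m handwheel '[{"gripper":1,"tx":-0.0052,"ty":0.0011,"tz":0,"rx":0,"ry":0,"rz":0},{"gripper":1,"tx":-0.0051,"ty":0.0016,"tz":0,"rx":0,"ry":0,"rz":0},{"gripper":1,"tx":-0.0049,"ty":0.0022,"tz":0,"rx":0,"ry":0,"rz":0},{"gripper":1,"tx":-0.0047,"ty":0.0027,"tz":0,"rx":0,"ry":0,"rz":0},{"gripper":1,"tx":-0.0045,"ty":0.0031,"tz":0,"rx":0,"ry":0,"rz":0},{"gripper":1,"tx":-0.0042,"ty":0.0034,"tz":0,"rx":0,"ry":0,"rz":0}]'
python3 - <<'E'
from h import *
go(662,190.6,243,70)
o=ctrl.get_obs();p=viewer.get_image("wrist");save(p,"w18.png",s=1.5)
E
```

```text
t: 37.52
ee_pos: [661.7, 186.4, 242.4]
orientation: [0.542, 3.094, -0.011]
ft_force: [2.5, -23.9, -0.0]
width: 15.5
t37.52 pos [661.7 186.4 242.4] jawyaw 70.1 tilt 0.42 q [ 0.26  0.71  1.56 -0.01  0.88 -0.96] w 15.5 F [  2.5 -23.9  -0. ]
 delta tool m [ 0.0011  0.004  -0.0006]
 rot tool deg [-0.4   0.1   0.11]
```

View pics/w18.png

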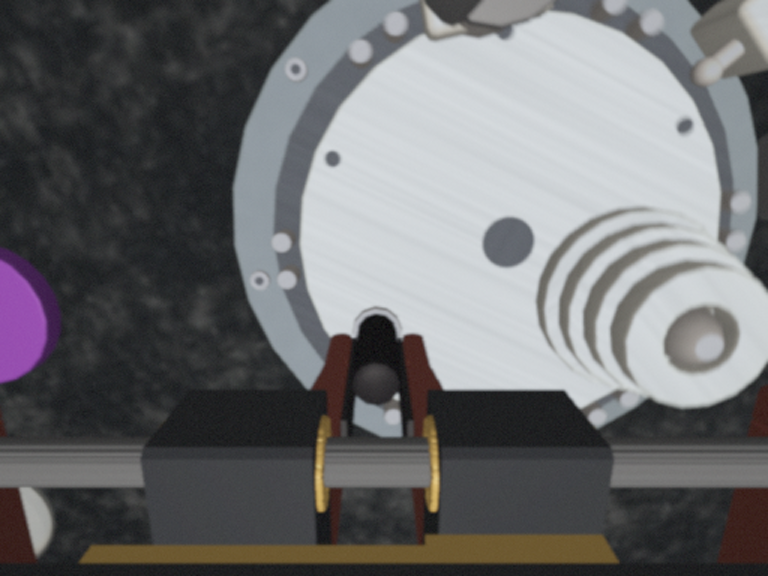

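```bash
python3 - <<'E'
from h import *
o=ctrl.get_obs();p=viewer.get_image("wrist");T=T_wc(p,o);C=cloud(p,T)
z=93
for u,v in((375/1.5,385/1.5),(250,250),(250,262)): print(at_z(p,u,v,z,T),C[int(v),int(u)])
q=comps(C,62,110,(640,720,250,330),20)
for a in q: print(a[0].max(0),len(a[0]))
t=comps(C,94.5,103,(640,720,250,330),5)
for a in t: print("post",a[0].mean(0),cv2.minEnclosingCircle(a[0][:,:2].astype(np.float32)))
r=rings(p,T,85,94,90,(600,760,180,350));print(r)
E
```

```text
[656.53027493 188.10071205  93.        ] [656.32520396 188.17255566  92.76736442]
[653.3798891  189.23968677  93.        ] [653.40007531 189.23195429  92.95599313]
[659.07961704 187.17903568  93.        ] [659.5265931  187.00865579  92.11042867]
[700.15746884 312.97279886  98.64795207] 12931
post [672.029209   282.77981404  96.37597141] ((672.2601928710938, 282.9786682128906), 6.16212272644043)
[]
```

```bash
python3 -m handwheel '[{"gripper":0.65,"tx":0,"ty":-0.0039,"tz":0,"rx":0,"ry":0,"rz":0},{"gripper":0.65,"tx":0,"ty":0,"tz":0,"rx":0,"ry":0,"rz":0},{"gripper":0.65,"tx":0.0045,"ty":0,"tz":0,"rx":0,"ry":0,"rz":0},{"gripper":0.65,"tx":0,"ty":0,"tz":0,"rx":0,"ry":0,"rz":0}]'
python3 - <<'E'
from h import *
go(656.4,188.3,243,65)
E
```

```text
t: 38.12
ee_pos: [655.3, 189.0, 242.3]
orientation: [-0.544, -3.094, -0.0]
ft_force: [-0.3, -0.2, -0.2]
width: 30.7
t38.12 pos [655.3 189.  242.3] jawyaw 70.1 tilt 0.01 q [ 0.26  0.7   1.58  0.    0.87 -0.96] w 30.7 F [-0.3 -0.2 -0.2]
 delta tool m [-0.0013 -0.0003 -0.0007]
 rot tool deg [ 0.   -0.01  5.06]
```

```bash
python3 -m handwheel '[{"gripper":0.65,"tx":0,"ty":0,"tz":0,"rx":0,"ry":0,"rz":8},{"gripper":1,"tx":0,"ty":0,"tz":0,"rx":0,"ry":0,"rz":0},{"gripper":1,"tx":0,"ty":0,"tz":0,"rx":0,"ry":0,"rz":0},{"gripper":1,"tx":0,"ty":0,"tz":0,"rx":0,"ry":0,"rz":0}]'
python3 - <<'E'
from h import *
go(656.4,188.3,243,62)
c=np.array([638.9,248.1]);A=np.linspace(286,322.5,9);P=[c+62*np.array([np.cos(a),np.sin(a)]) for a in np.radians(A)]
a=np.radians(62);Y=np.array([np.cos(a),np.sin(a)]);X=np.array([-Y[1],Y[0]])
for i in range(len(P)-1):
    d=P[i+1]-P[i];print(A[i+1],P[i+1].round(1),"tx %.4f ty %.4f"%(d@X/1000,d@Y/1000))
E
```

```text
t: 38.62
ee_pos: [655.8, 188.2, 242.1]
orientation: [-0.757, -3.049, 0.001]
ft_force: [0.0, -3.0, 0.2]
width: 15.2
t38.62 pos [655.8 188.2 242.1] jawyaw 62.1 tilt 0.02 q [ 0.26  0.7   1.57 -0.    0.87 -0.82] w 15.2 F [ 0.  -3.   0.2]
 delta tool m [-0.0005  0.0003 -0.0009]
 rot tool deg [-0.02  0.    0.11]
290.5625 [660.7 190.1] tx -0.0034 ty 0.0036
295.125 [665.2 192. ] tx -0.0031 ty 0.0038
299.6875 [669.6 194.2] tx -0.0028 ty 0.0041
304.25 [673.8 196.9] tx -0.0025 ty 0.0043
308.8125 [677.8 199.8] tx -0.0021 ty 0.0045
313.375 [681.5 203. ] tx -0.0018 ty 0.0046
317.9375 [684.9 206.6] tx -0.0014 ty 0.0047
322.5 [688.1 210.4] tx -0.0010 ty 0.0048
```

```bash
python3 -m handwheel '[{"gripper":1,"tx":-0.0034,"ty":0.0036,"tz":0,"rx":0,"ry":0,"rz":0},{"gripper":1,"tx":-0.0031,"ty":0.0038,"tz":0,"rx":0,"ry":0,"rz":0},{"gripper":1,"tx":-0.0028,"ty":0.0041,"tz":0,"rx":0,"ry":0,"rz":0},{"gripper":1,"tx":-0.0025,"ty":0.0043,"tz":0,"rx":0,"ry":0,"rz":0},{"gripper":1,"tx":-0.0021,"ty":0.0045,"tz":0,"rx":0,"ry":0,"rz":0}]'
python3 - <<'E'
from h import *
go(677.8,199.8,243,62)
E
```

```text
t: 39.25
ee_pos: [678.4, 198.2, 242.1]
orientation: [0.757, 3.047, -0.004]
ft_force: [2.1, -10.1, 0.1]
width: 15.7
t39.25 pos [678.4 198.2 242.1] jawyaw 62.1 tilt 0.18 q [ 0.27  0.73  1.51 -0.    0.9  -0.81] w 15.7 F [  2.1 -10.1   0.1]
 delta tool m [ 0.0013  0.0012 -0.0009]
 rot tool deg [-0.12  0.13  0.1 ]
```

```bash
python3 -m handwheel '[{"gripper":1,"tx":-0.001,"ty":0.004,"tz":0,"rx":0,"ry":0,"rz":0},{"gripper":1,"tx":-0.001,"ty":0.0045,"tz":0,"rx":0,"ry":0,"rz":0},{"gripper":1,"tx":-0.0008,"ty":0.0038,"tz":0,"rx":0,"ry":0,"rz":0},{"gripper":1,"tx":0,"ty":0,"tz":0,"rx":0,"ry":0,"rz":0}]'
python3 - <<'E'
from h import *
go(687.7,209.8,243,62)
o=ctrl.get_obs();p=viewer.get_image("wrist");save(p,"w19.png",s=1.5)
T=T_wc(p,o);C=cloud(p,T)
t=comps(C,94.5,103,(610,720,250,330),5)
for a in t: 
    m=cv2.minEnclosingCircle(a[0][:,:2].astype(np.float32)); print("post",m,np.degrees(np.arctan2(m[0][1]-248.1,m[0][0]-638.9))-22.2)
E
```

```text
t: 39.75
ee_pos: [687.4, 206.7, 242.2]
orientation: [0.759, 3.045, -0.003]
ft_force: [9.0, -7.7, -5.6]
width: 15.5
t39.75 pos [687.4 206.7 242.2] jawyaw 62.0 tilt 0.24 q [ 0.28  0.74  1.49 -0.    0.91 -0.8 ] w 15.5 F [ 9.  -7.7 -5.6]
 delta tool m [ 0.0012  0.0028 -0.0008]
 rot tool deg [-0.04  0.24  0.01]
post ((647.2897338867188, 296.251708984375), 6.102273941040039) 57.91626473297045
```

View pics/w19.png

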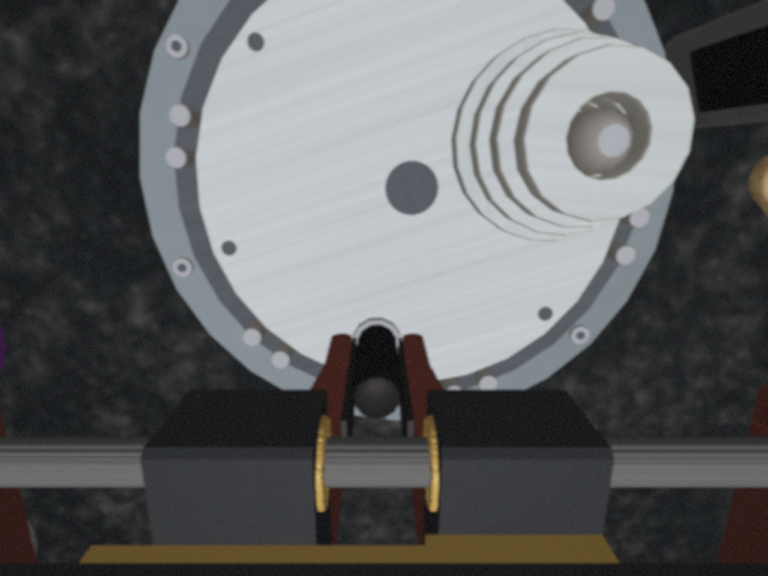

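```bash
python3 -m handwheel '[{"gripper":1,"tx":0,"ty":0.002,"tz":0,"rx":0,"ry":0,"rz":0},{"gripper":1,"tx":0,"ty":0,"tz":0,"rx":0,"ry":0,"rz":0},{"gripper":0.65,"tx":0,"ty":0,"tz":0,"rx":0,"ry":0,"rz":0},{"gripper":0.5,"tx":0,"ty":-0.001,"tz":0,"rx":0,"ry":0,"rz":0},{"gripper":0.5,"tx":0,"ty":0,"tz":0,"rx":0,"ry":0,"rz":0},{"gripper":0.5,"tx":0,"ty":0,"tz":-0.04,"rx":0,"ry":0,"rz":0},{"gripper":0.5,"tx":0,"ty":0,"tz":-0.05,"rx":0,"ry":0,"rz":0},{"gripper":0.5,"tx":0,"ty":0,"tz":-0.03,"rx":0,"ry":0,"rz":0}]'
python3 -m handwheel '[{"gripper":0.3,"tx":0.03,"ty":0,"tz":0,"rx":0,"ry":0,"rz":0},{"gripper":0.3,"tx":0,"ty":0,"tz":0,"rx":0,"ry":0,"rz":0},{"gripper":0.3,"tx":0,"ty":0,"tz":0,"rx":0,"ry":0,"rz":0}]'
python3 - <<'E'
from h import *
o=ctrl.get_obs();p=viewer.get_image("wrist");save(p,"w20.png",s=1.5)
T=T_wc(p,o);C=cloud(p,T)
t=comps(C,94.5,103,(610,720,250,330),5)
for a in t: 
    m=cv2.minEnclosingCircle(a[0][:,:2].astype(np.float32)); print("post",m,np.degrees(np.arctan2(m[0][1]-248.1,m[0][0]-638.9))-22.2)
print(rings(p,T,85,94,90,(600,760,180,350)))
for a in comps(C,84,103,(650,720,160,240),5): print("handle",a[0].mean(0),np.degrees(np.arctan2(a[0].mean(0)[1]-248.1,a[0].mean(0)[0]-638.9))+98.1)
go(551.6,260.0,404,27)
E
```

```text
t: 40.8
ee_pos: [686.6, 210.8, 365.0]
orientation: [0.758, 3.046, 0.003]
ft_force: [0.2, -0.8, 0.4]
width: 44.0
t: 41.18
ee_pos: [660.0, 224.4, 362.0]
orientation: [0.759, 3.049, -0.0]
ft_force: [0.0, 1.3, 0.4]
width: 61.3
post ((645.4485473632812, 296.4468688964844), 6.245337009429932) 60.08627405640587
[(np.float64(44.8), array([645. , 298.5]), array([323., 138.]), 0.24, 90.8)]
handle [686.13504151 209.93896454  91.63615855] 59.165368865450304
t41.23 pos [660.2 224.2 361.8] jawyaw 62.0 tilt 0.01 q [ 0.31  0.57  1.49 -0.    1.08 -0.77] w 61.5 F [-0.4  0.4 -0.6]
 delta tool m [ 0.1127 -0.0193 -0.0422]
 rot tool deg [-1.000e-02  0.000e+00  3.502e+01]
```

View pics/w20.png

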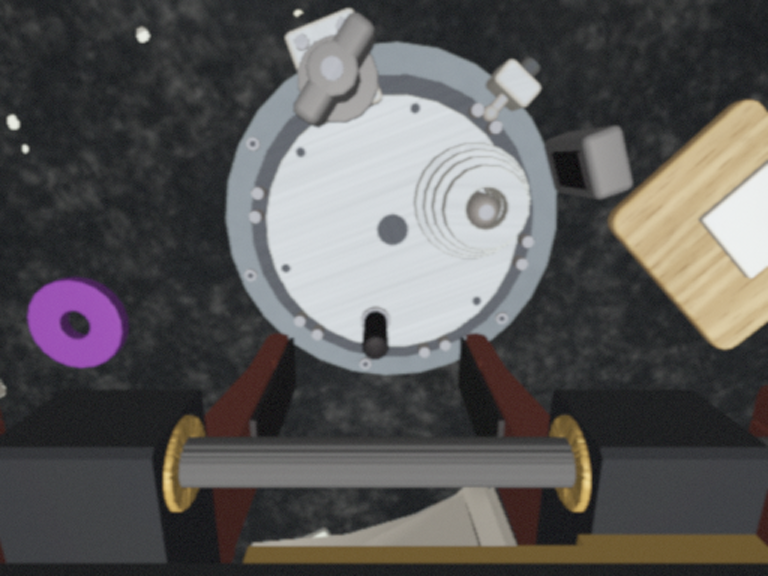

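```bash
python3 -m handwheel '[{"gripper":0,"tx":0.038,"ty":-0.0065,"tz":0,"rx":0,"ry":0,"rz":0},{"gripper":0,"tx":0.038,"ty":-0.0065,"tz":0,"rx":0,"ry":0,"rz":0},{"gripper":0,"tx":0.0367,"ty":-0.0065,"tz":0,"rx":0,"ry":0,"rz":0},{"gripper":0,"tx":0,"ty":0,"tz":0,"rx":0,"ry":0,"rz":10},{"gripper":0,"tx":0,"ty":0,"tz":0,"rx":0,"ry":0,"rz":10},{"gripper":0.3,"tx":0,"ty":0,"tz":0,"rx":0,"ry":0,"rz":10},{"gripper":0.4,"tx":0,"ty":0,"tz":0,"rx":0,"ry":0,"rz":5},{"gripper":0.4,"tx":0,"ty":0,"tz":0,"rx":0,"ry":0,"rz":0}]'
python3 - <<'E'
from h import *
o=ctrl.get_obs();p=viewer.get_image("wrist");save(p,"w21.png",s=1.5)
T=T_wc(p,o);C=cloud(p,T)
q=max(comps(C,107,130,(500,600,220,300),10),key=lambda a:len(a[0]))[0]
u,s,v=np.linalg.svd(q[:,:2]-q[:,:2].mean(0));print(q.mean(0),q.max(0),q.min(0),np.degrees(np.arctan2(v[0,1],v[0,0])))
go(551.6,259.5,270,27)
E
```

```text
t: 42.22
ee_pos: [551.7, 259.7, 361.7]
orientation: [-1.641, -2.679, 0.001]
ft_force: [-0.5, 0.2, 0.0]
width: 61.3
[550.56833502 261.66219965 113.45010718] [567.58152101 284.44024144 116.22728625] [535.13285005 235.65198946 107.10207135] -62.99531037276489
t42.27 pos [551.6 259.7 361.8] jawyaw 27.1 tilt 0.02 q [ 0.42  0.45  1.7  -0.    0.99 -0.05] w 57.7 F [ 0.2  0.8 -0.8]
 delta tool m [-0.0002 -0.0001  0.0918]
 rot tool deg [-0.02  0.    0.1 ]
```

View pics/w21.png

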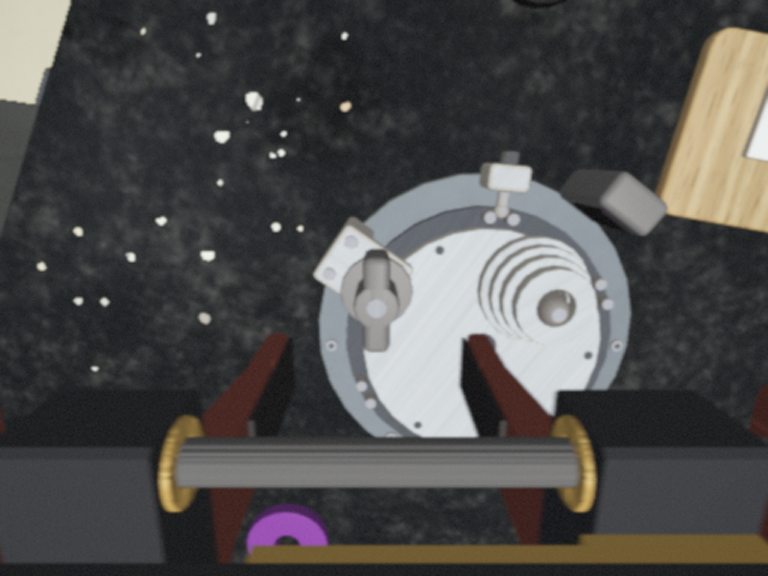

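```bash
python3 -m handwheel '[{"gripper":0.4,"tx":0,"ty":0,"tz":0.03,"rx":0,"ry":0,"rz":0},{"gripper":0.4,"tx":0,"ty":0,"tz":0.04,"rx":0,"ry":0,"rz":0},{"gripper":0.4,"tx":0,"ty":0,"tz":0.022,"rx":0,"ry":0,"rz":0},{"gripper":0.6,"tx":0,"ty":0,"tz":0,"rx":0,"ry":0,"rz":0},{"gripper":1,"tx":0,"ty":0,"tz":0,"rx":0,"ry":0,"rz":0},{"gripper":1,"tx":0,"ty":0,"tz":0,"rx":0,"ry":0,"rz":0},{"gripper":1,"tx":0,"ty":0,"tz":0,"rx":0,"ry":0,"rz":0},{"gripper":1,"tx":0,"ty":0,"tz":0,"rx":0,"ry":0,"rz":0}]'
python3 -m handwheel '[{"gripper":1,"tx":0,"ty":0,"tz":0.004,"rx":0,"ry":0,"rz":0},{"gripper":1,"tx":0,"ty":0,"tz":0.004,"rx":0,"ry":0,"rz":0},{"gripper":1,"tx":0,"ty":0,"tz":0.002,"rx":0,"ry":0,"rz":0},{"gripper":1,"tx":0,"ty":0,"tz":0,"rx":0,"ry":0,"rz":0}]'
python3 - <<'E'
from h import *
go(551.6,259.5,260,27)
o=ctrl.get_obs();p=viewer.get_image("wrist");save(p,"w22.png",s=1.5)
E
```

```text
t: 43.28
ee_pos: [551.2, 260.0, 271.0]
orientation: [1.641, 2.679, 0.001]
ft_force: [-2.2, -0.6, 5.6]
width: 13.7
t: 43.78
ee_pos: [551.2, 260.0, 261.1]
orientation: [1.641, 2.679, 0.0]
ft_force: [-3.0, -1.6, 10.8]
width: 13.8
t43.77 pos [551.2 260.  261.1] jawyaw 27.0 tilt 0.02 q [ 0.42  0.59  1.75 -0.    0.81 -0.05] w 13.8 F [-3.  -1.6 10.8]
 delta tool m [-0.0006  0.0001  0.0011]
 rot tool deg [0.02 0.   0.02]
```

View pics/w22.png

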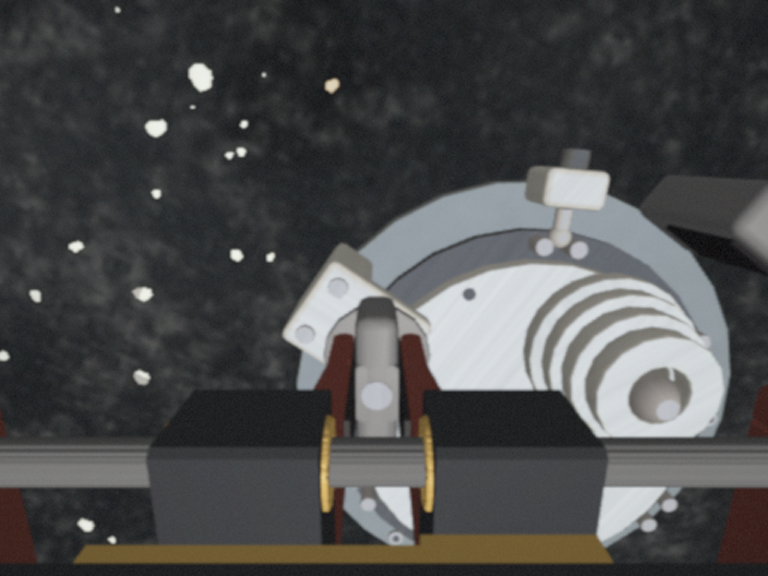

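```bash
python3 -m handwheel '[{"gripper":1,"tx":0,"ty":0,"tz":0,"rx":0,"ry":0,"rz":9},{"gripper":1,"tx":0,"ty":0,"tz":0,"rx":0,"ry":0,"rz":9},{"gripper":1,"tx":0,"ty":0,"tz":0,"rx":0,"ry":0,"rz":9},{"gripper":1,"tx":0,"ty":0,"tz":0,"rx":0,"ry":0,"rz":9},{"gripper":1,"tx":0,"ty":0,"tz":0,"rx":0,"ry":0,"rz":9},{"gripper":1,"tx":0,"ty":0,"tz":0,"rx":0,"ry":0,"rz":9},{"gripper":1,"tx":0,"ty":0,"tz":0,"rx":0,"ry":0,"rz":9}]'
python3 - <<'E'
from h import *
go(551.6,259.5,260,-117)
print(ctrl.get_obs()["moment"])
E
python3 -m handwheel '[{"gripper":1,"tx":0,"ty":0,"tz":0,"rx":0,"ry":0,"rz":9},{"gripper":1,"tx":0,"ty":0,"tz":0,"rx":0,"ry":0,"rz":9},{"gripper":1,"tx":0,"ty":0,"tz":0,"rx":0,"ry":0,"rz":9},{"gripper":1,"tx":0,"ty":0,"tz":0,"rx":0,"ry":0,"rz":9},{"gripper":1,"tx":0,"ty":0,"tz":0,"rx":0,"ry":0,"rz":9},{"gripper":1,"tx":0,"ty":0,"tz":0,"rx":0,"ry":0,"rz":9}]'
python3 - <<'E'
from h import *
go(551.6,259.5,260,-117)
print(ctrl.get_obs()["moment"])
E
```

```text
t: 44.7
ee_pos: [551.7, 259.9, 261.6]
orientation: [2.802, 1.42, 0.003]
ft_force: [0.1, -2.6, 9.9]
width: 13.5
t44.70 pos [551.7 259.9 261.6] jawyaw -36.3 tilt 0.12 q [ 0.42  0.59  1.75 -0.    0.8   1.05] w 13.5 F [ 0.1 -2.6  9.9]
 delta tool m [-0.0004  0.0001  0.0016]
 rot tool deg [ 2.000e-02 -1.300e-01  8.074e+01]
[-0.69747785  0.25053123  0.02685454]
t: 45.45
ee_pos: [552.0, 259.4, 261.6]
orientation: [3.141, -0.007, 0.004]
ft_force: [0.6, -6.0, 10.7]
width: 13.5
t45.45 pos [552.  259.4 261.6] jawyaw -90.2 tilt 0.15 q [ 0.42  0.59  1.75 -0.    0.81  2.  ] w 13.5 F [ 0.6 -6.  10.7]
 delta tool m [-0.0004 -0.0001  0.0016]
 rot tool deg [ 0.   -0.15 26.75]
[-1.24390026  0.09787879  0.01821762]
```

```bash
python3 -m handwheel '[{"gripper":1,"tx":0,"ty":0,"tz":0,"rx":0,"ry":0,"rz":7},{"gripper":1,"tx":0,"ty":0,"tz":0,"rx":0,"ry":0,"rz":7},{"gripper":1,"tx":0,"ty":0,"tz":0,"rx":0,"ry":0,"rz":6},{"gripper":1,"tx":0,"ty":0,"tz":0,"rx":0,"ry":0,"rz":0}]'
python3 - <<'E'
from h import *
go(551.6,259.5,260,-117)
print(ctrl.get_obs()["moment"])
E
python3 -m handwheel '[{"gripper":1,"tx":0,"ty":0,"tz":0,"rx":0,"ry":0,"rz":4},{"gripper":1,"tx":0,"ty":0,"tz":0,"rx":0,"ry":0,"rz":4},{"gripper":1,"tx":0,"ty":0,"tz":0,"rx":0,"ry":0,"rz":0},{"gripper":1,"tx":0,"ty":0,"tz":0,"rx":0,"ry":0,"rz":0}]'
python3 - <<'E'
from h import *
go(551.6,259.5,260,-117)
print(ctrl.get_obs()["moment"])
E
```

```text
t: 45.95
ee_pos: [551.9, 259.2, 261.5]
orientation: [3.093, -0.546, 0.004]
ft_force: [0.6, -7.1, 9.5]
width: 14.1
t45.95 pos [551.9 259.2 261.5] jawyaw -110.0 tilt 0.14 q [ 0.42  0.59  1.75 -0.    0.81  2.34] w 14.1 F [ 0.6 -7.1  9.5]
 delta tool m [-0.0004 -0.0002  0.0015]
 rot tool deg [ 0.01 -0.14  6.99]
[-1.28388425  0.08614382  0.0213032 ]
t: 46.45
ee_pos: [552.1, 259.2, 261.6]
orientation: [3.049, -0.755, 0.005]
ft_force: [1.4, -7.5, 10.2]
width: 14.9
t46.45 pos [552.1 259.2 261.6] jawyaw -117.8 tilt 0.2 q [ 0.42  0.59  1.75 -0.    0.8   2.48] w 14.9 F [ 1.4 -7.5 10.2]
 delta tool m [-0.0006 -0.      0.0016]
 rot tool deg [-0.   -0.2  -0.82]
[-1.38153593 -0.04512422  0.85651543]
```

```bash
python3 -m handwheel '[{"gripper":1,"tx":0,"ty":0,"tz":0,"rx":0,"ry":0,"rz":-2},{"gripper":0.6,"tx":0,"ty":0,"tz":0,"rx":0,"ry":0,"rz":0},{"gripper":0.4,"tx":0,"ty":0,"tz":0,"rx":0,"ry":0,"rz":0},{"gripper":0.3,"tx":0,"ty":0,"tz":-0.03,"rx":0,"ry":0,"rz":0},{"gripper":0.3,"tx":0,"ty":0,"tz":-0.06,"rx":0,"ry":0,"rz":0},{"gripper":0.3,"tx":0,"ty":0,"tz":-0.05,"rx":0,"ry":0,"rz":0},{"gripper":0.3,"tx":0,"ty":0,"tz":0,"rx":0,"ry":0,"rz":0},{"gripper":0.3,"tx":0,"ty":0,"tz":0,"rx":0,"ry":0,"rz":0}]'
python3 - <<'E'
from h import *
o=ctrl.get_obs();p=viewer.get_image("wrist");save(p,"w23.png",s=1.5)
T=T_wc(p,o);C=cloud(p,T)
q=max(comps(C,100,130,(500,600,220,300),10),key=lambda a:len(a[0]))[0]
u,s,v=np.linalg.svd(q[:,:2]-q[:,:2].mean(0));print(q.mean(0),np.percentile(q[:,2],[25,50,75]),np.degrees(np.arctan2(v[0,1],v[0,0])))
print(cv2.minAreaRect(q[:,:2].astype(np.float32)))
t=comps(C,94.5,103,(610,720,250,330),5)
for a in t: 
    m=cv2.minEnclosingCircle(a[0][:,:2].astype(np.float32)); print("post",m,np.degrees(np.arctan2(m[0][1]-248.1,m[0][0]-638.9))-22.2)
print(rings(p,T,85,94,90,(600,760,180,350)))
go()
for k in("scene","top"):
    p=viewer.get_image(k);save(p,k+"f.png",s=1.5)
E
```

```text
t: 47.45
ee_pos: [550.7, 259.9, 399.4]
orientation: [3.061, -0.706, -0.001]
ft_force: [0.1, 0.2, -0.1]
width: 61.2
[553.30195887 259.65145917 105.94276557] [105.50877156 106.18193759 106.71337088] 160.2595246925794
((552.4151611328125, 260.1026611328125), (22.7858829498291, 50.89862060546875), 62.62909698486328)
post ((645.5016479492188, 297.1019287109375), 6.217422008514404) 60.127184327174405
[(np.float64(44.8), array([645.4, 299.1]), array([166., 110.]), 0.31, 90.8)]
t47.50 pos [550.6 259.8 398.6] jawyaw -116.0 tilt 0.14 q [0.42 0.41 1.67 0.   1.07 2.45] w 61.5 F [ 0.4 -0.6 -0.5]
 delta tool m [0. 0. 0.]
```

View pics/w23.png

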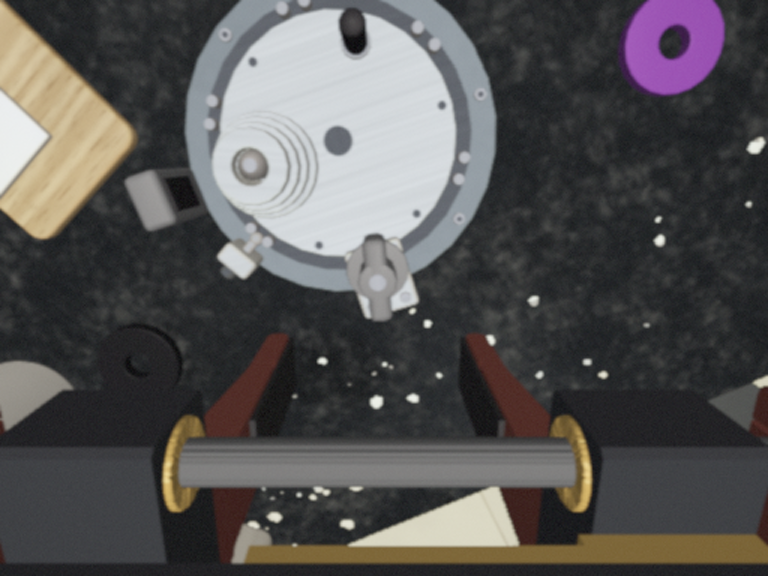

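View pics/scenef.png

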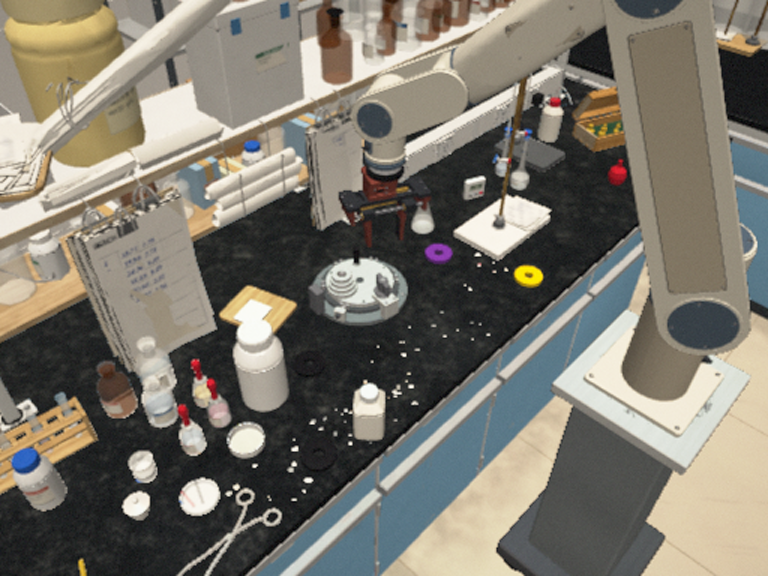

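```bash
python3 - <<'E'
from h import *
print(ctrl.close_job())
E
```

```text
the job is handed in; nothing more can be done
None
```

The job is done and handed in at about 48 s of the 210 s. I released the lock knob and stacked all four rings on the post (70, 62, 54, 46 mm from the bottom). I then indexed the table one station anticlockwise by its handle and locked the knob again.

Last checks, all read from the cameras and the wrist force before handing in:
- **Rings:** each ring was level and centred to about 1 mm when I released it. The stack top read 90.8 mm against 90 mm nominal, and was the same after locking. After indexing, the top ring read 1–2 mm off the post's axis (limit 5 mm).
- **Table:** the post stood 60.1° round from its start (60° wanted), clicked in and facing the reading head.
- **Lock knob:** the bar was back at its original locked height after I let go. About 7° past where it started, the turning moment rose sharply, so I take it to be at its stop.
- **Bystanders:** the flask and bottle looked unmoved in the last scene picture; I did not measure them. The gripper was clear of everything.

Two readings did not go smoothly:
- **Handle slip:** the handle slipped about 6 mm along the finger pads as the table left its first station. I regripped it partway and finished the turn.
- **Knob angle:** the bar angle from the depth image is only good to a few degrees. I relied on the rise in turning moment to judge the stop.

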